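Fish the lead-screw nut out of a deep pocket with sprung tongs and lay it in the carriage

TASK

A square brass nut lies at the bottom of the deep narrow pocket in the red printed block: take the sprung-open tongs from the stand (not the pair locked shut), squeeze them on the nut's two ends, lift it out and lay it on the rubber mat, then stand the tongs back upright in their well and let go. Then pick the nut up from the mat by its sides with the gripper's fingers and lay it lengthwise in the nut trap on top of the carriage, flat on the trap's floor, and let go. Leave the locked tongs and the other things on the bench where they are.

Things in the scene. Friction and masses are not known exactly. Their poses are not given: they have to be found in the camera images.
- stand: Fixed red printed tongs stand, 150 (x) x 84 (y) x 60 (high) mm, origin at the centre of its underside. In its top two wells, centred at x = -40 and x = +40 mm, each 17 (x) x 56 (y) mm, 50 mm deep (floor 10 mm above the bench). One pair of tongs stands in each well, its own y axis along the stand's y; which is in which varies.
- tongs_grip (a point): Usable, sprung-open steel tongs, 70 g, upright, jaws down: centre of the grip, between the two black rubber finger rests (each 18 mm wide in x, 36 mm high). Own z up; arms close along own y. Outer faces of the rests 40 mm apart in y when open. Top of the head 45 mm above this point, hinges 40 mm above, tips 84 mm below. Held with rests squeezed to 38.5 mm the jaws stay about 35 mm apart.
- tongs_tips (a point): Same tongs: midpoint between the ends of the tips. Tips 10 mm wide in x, 4 mm thick; gap in y 40 mm open (48 mm outside), 26 mm when the rests are squeezed to about 35.5 mm: about 3 mm at the tips per 1 mm at the rests.
- tongs_left (a joint): Closing angle of both tongs arms (they move together), rad: 0 sprung open, 0.16 tips together, 0.05 to 0.08 when gripping the nut by its ends. The springs need about 6 N on the rests to begin to move, 10 N for a 26 mm gap, and open the jaws when released.
- shut_tongs_grip (a point): Same point of the other pair of tongs, which a dark locking ring holds shut: tips together, narrow, rigid and of no use. It stands in the other well and must stay there. Same size, 28 mm wide at the rests.
- pocket: Fixed red printed block, 50 (x) x 90 (y) x 64 (high) mm, origin at the centre of its underside. A pocket in its top, 20 (x) x 58 (y) mm and 56 mm deep (floor 8 mm above the bench), too narrow for fingers.
- nut_center (a point): Centre of the square brass lead-screw nut, 16 x 16 mm, 26 mm long along its own y (dark bore ends show at both end faces), 45 g. It starts lying on the pocket floor with its length along the pocket's y, so that the tongs can only take it by its two end faces.
- mat: Fixed black rubber mat, 100 x 100 mm, 4 mm thick, origin at the centre of its underside.
- carriage: Fixed red printed carriage, origin at the centre of its underside: base 56 (x) x 66 (y) mm, 10 mm high, with a pedestal 23.5 (x) x 41.5 (y) mm whose top, 34 mm above the bench, is the floor of the nut trap.
- trap (a point): Centre of the nut trap's floor, on the carriage's pedestal. Own y is lengthwise. Trap 19.5 mm wide in x between two lips 3 mm high and 2 mm thick, 29.5 mm long in y between two end cheeks 14 mm high and 6 mm thick: no room for tongs at the nut's ends; fingers can hold it by its sides if their tips stay 4 mm or more above its underside.
- motor_center (a point): Bystander: stepper motor, 42 x 42 x 40 mm, centre.
- jar_center (a point): Bystander: grey jar with white cap, 52 mm across, 60 mm high, centre.
- coupler_center (a point): Bystander: aluminium shaft coupler standing on end, 19 mm across, 25 mm high, centre.
- driver_grip (a point): Bystander: screwdriver lying on the bench, centre of its handle.
- scraper_grip (a point): Bystander: print scraper (spatula, 200 mm) lying on the bench, centre of its handle.
There are look-alikes about, which are no part of the job. There is more than one size of the mat; the one meant has the size given above. Leave any pink look-alike of the carriage alone.

How it is judged:
By the outcome, as a careful person would: the job done as asked, in the order asked, and still so for the second after the job is handed in, with the robot touching nothing.
It also fails if it takes over 67 s, if anything falls off the work surface, if the arm or the gripper's body presses on something with over 40 N, if the wrist force passes 120 N, or if a joint passes its speed limit or range.

ROBOT

A 6-joint arm with a two-finger parallel gripper is mounted at the origin on the work surface. World frame = base frame: x ahead of the robot, y to its left, z up, the work surface at z = 0. Lengths are in m, angles in rad, forces in N, time in s.
With the tool pointing down it reaches from about 0.35 to 0.775 m from the base axis. Payload 7.3 kg.
Tool frame: the origin (TCP) lies at the very end of the fingers, on their centre line; the grasp point (between the pads) lies 19 mm behind it (robot.hold_point_z is the distance from the TCP to the grasp point, in m); z points along the fingers, y is the direction in which the jaws open and shut (so a half turn about z gives the same grasp; the last joint's range is limited). The gripper opens to 92 mm and grips with 3 to 60 N. Pads are 19 mm wide; open, the fingers measure 130 mm over their backs; the gripper's body (75 mm by 190 mm) begins 47 mm behind the grasp point.
Start: joints at [0.979, 0.342, 1.524, -0, 1.275, -0.146], TCP at [0.226, 0.474, 0.227] pointing down, gripper open.
Joint ranges: [-2.53, 2.53], [-0.77, 2.02], [0.04, 2.7], [-1, 4.14], [0.28, 2.66], [-3.11, 3.11]. Speed limits (rad/s): [2.57, 2.57, 3.14, 3.14, 3.14, 3.14].

INTERFACE

Orientations are given as [roll, pitch, yaw] about the fixed x, y, z axes, in that order (R = Rz(yaw) Ry(pitch) Rx(roll)).
In Python, from cell import monitor, viewer, robot gives the robot as it stands.
- The arm moves only by the tool move_arm, never from a script. Its argument "deltas" is a list of rows, each an object of numbers: "x", "y", "z": the shift along the tool's x, y, z in m; "wx", "wy", "wz": the turn, a rotation vector about the tool's x, y, z in degrees; "hand": the opening, from 0 (shut) to 1 (fully open). In form: [{"x": .., "y": .., "z": .., "wx": .., "wy": .., "wz": .., "hand": ..}, ...]. A call has 1 to 8 rows; each row is the pose to reach, as a shift and turn from the pose commanded when the call began, along the tool's axes at that moment; what a row does not reach only later rows make up. A row lasts 1/8 s, in which the tool goes at most 62.5 mm and 10.7 degrees, less where a joint would pass 70% of its speed; a pose out of reach is approached as far as the arm can. A call with a gripper value outside its range is refused whole. The fingers move at their own pace and stop on an object; "grip_force" is the grip in N (left out, the last holds). Time passes only in rows, so rows that repeat a pose let the fingers close. It gives the time, the measured TCP pose, the force and the opening at its end, in the units of the state.
- monitor.observe(): the state, without advancing time (a new reading comes with each control period).
- viewer.read_camera(name): name is "side" or "top" or "wrist"; returns the picture (400x640x3 uint8, red, green, blue); there is no depth.
- viewer.camera_params(name): a dict with "camera_matrix" (3x3 intrinsics, pixels), "R" (3x3) and "t" (3): a world point X has camera coordinates R X + t. Camera axes: x right, y down, z forward; pixel columns grow to the right and rows downward; lengths in m; the calibration is good to about 2 mm. The wrist camera is an equidistant fisheye: a pixel r from the principal point sees the ray r / f radians off the axis. A picture is of the moment at which its call begins: read the wrist's pose just before it. camera_params takes no time and is no camera call; for the wrist camera it gives the pose at the moment of the call.
- robot.hand_in(): hands the job in, once; it reports no verdict.
The state is a dict: "time": time; "qpos": joint angles; "qvel": joint speeds; "joint_efforts": joint torques, N m; "tool_pos": TCP position; "tool_rot": TCP orientation; "contact_force": force on the tool from outside, world axes, zero at the start; "torque": the same for the moment, N m; "opening": finger opening in m.
Only numpy, scipy, OpenCV 4.12 (cv2) and the standard library are available. Lean on these libraries where they do the work, as an engineer would, in place of code of your own. Each camera call takes 0.05 s, during which the arm holds its last target. There are 200 camera calls.

## Working session

There is one attempt and no reset: what is moved stays moved. The work goes in short steps, Python scripts to look and compute and a tool call to move; the robot and the scene stay as the last step left them, time stands still between calls to the robot, and variables do not carry over. Pictures are saved under pics/ and viewed, about 8 in all and at most 12, crops included, and the job is handed in when it is done.

Besides the shell and the picture viewer there is one more tool, called after "Call:" by a JSON object that holds its "fn" and its "kwargs". move_arm: Moves the arm, as the interface text tells. Its arguments: {"type":"object","properties":{"deltas":{"type":"array","items":{"type":"object","properties":{"x":{"type":"number"},"y":{"type":"number"},"z":{"type":"number"},"wx":{"type":"number"},"wy":{"type":"number"},"wz":{"type":"number"},"hand":{"type":"number"}}}},"grip_force":{"type":"number"}},"required":["deltas"]}

```bash
ls; mkdir -p pics
cat > h.py <<'E'
import numpy as np, cv2
from cell import monitor, viewer, robot
def snap(n,f=None):
    p=viewer.camera_params(n); im=np.array(viewer.read_camera(n))
    if f: cv2.imwrite('pics/'+f,im[:,:,::-1])
    return im,p
def ray(p,uv,wrist=False):
    K=np.array(p['camera_matrix']);R=np.array(p['R']);t=np.array(p['t'])
    x=(uv[0]-K[0,2])/K[0,0];y=(uv[1]-K[1,2])/K[1,1]
    if wrist:
        r=np.hypot(x,y);s=np.sin(r)/max(r,1e-9);d=np.array([x*s,y*s,np.cos(r)])
    else: d=np.array([x,y,1])
    return -R.T@t,R.T@d
def onz(p,uv,z,wrist=False):
    c,d=ray(p,uv,wrist);return c+d*(z-c[2])/d[2]
E
python3 - <<'E'
from h import *
a,p=snap('top','top1.png');b,q=snap('side','side1.png');c,w=snap('wrist','wrist1.png')
for k in(p,q,w):print({m:np.round(np.array(v),3).tolist() for m,v in k.items() if m in('camera_matrix','R','t')})
print(monitor.observe())
E
```

```text
pics
{'camera_matrix': [[374.771, 0.0, 316.02], [0.0, 374.771, 205.804], [0.0, 0.0, 1.0]], 'R': [[0.006, -1.0, -0.018], [-0.996, -0.004, -0.086], [0.086, 0.019, -0.996]], 't': [-0.054, 0.521, 0.878]}
{'camera_matrix': [[432.118, 0.0, 315.721], [0.0, 432.118, 193.356], [0.0, 0.0, 1.0]], 'R': [[0.94, -0.34, 0.023], [-0.185, -0.566, -0.803], [0.286, 0.751, -0.595]], 't': [-0.53, 0.135, 1.04]}
{'camera_matrix': [[309.707, 0.0, 319.197], [0.0, 309.707, 201.895], [0.0, 0.0, 1.0]], 'R': [[0.431, 0.902, -0.0], [0.871, -0.416, 0.26], [0.234, -0.112, -0.966]], 't': [-0.525, -0.033, 0.39]}
{'time': 0.15, 'qpos': array([ 9.78995475e-01,  3.42550861e-01,  1.52476125e+00,  1.02222296e-05,
        1.27541816e+00, -1.45993820e-01]), 'qvel': array([ 0.00036787, -0.00147932, -0.00480862,  0.00108254,  0.00059304,
        0.00149933]), 'joint_efforts': array([ 9.05981742e-04, -4.31469834e+01, -2.44352317e+01,  7.16361799e-02,
        5.38772426e-02, -1.15022140e-04]), 'tool_pos': array([0.22618113, 0.47345381, 0.22622344]), 'tool_rot': array([-3.14046856e+00, -1.75168381e-04,  2.69578254e+00]), 'contact_force': array([-0.85230151,  0.25461342,  0.2187784 ]), 'torque': array([-0.00851003, -0.04624147, -0.00577905]), 'opening': 0.09191863650836768}
```

View pics/top1.png

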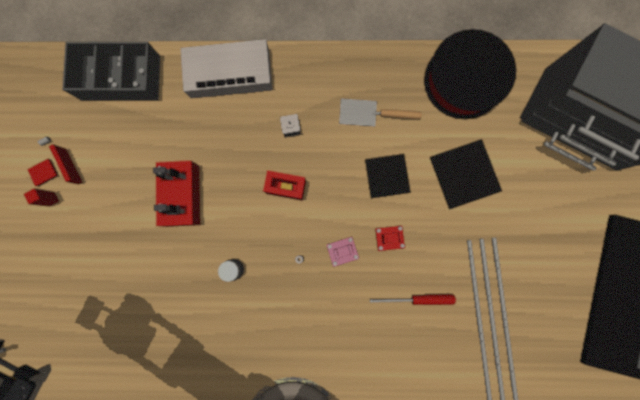

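View pics/side1.png

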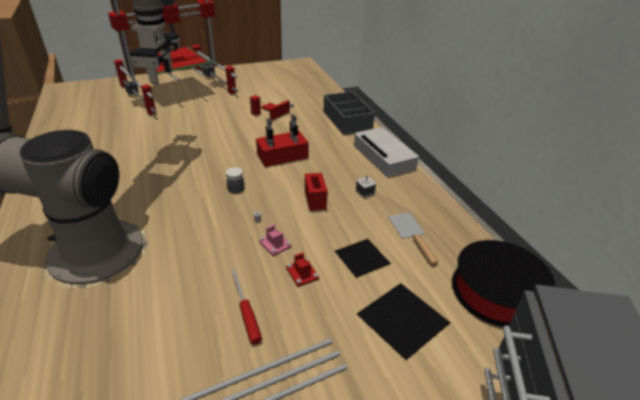

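The top view shows the stand at (177,193) with both tongs, the pocket at (285,185), the 100 mm mat at (387,176), the red carriage at (390,238) and the pink look-alike at (342,251). The side view agrees.

Run:
```python
from h import *
im=cv2.imread('pics/top1.png');p=viewer.camera_params('top')
hsv=cv2.cvtColor(im,cv2.COLOR_BGR2HSV)
red=(((hsv[...,0]<8)|(hsv[...,0]>172))&(hsv[...,1]>170)&(hsv[...,2]>60)).astype(np.uint8)
blk=(hsv[...,2]<50).astype(np.uint8)
def rep(n,m,box,z):
    x0,y0,x1,y1=box;k=np.zeros_like(m);k[y0:y1,x0:x1]=m[y0:y1,x0:x1]
    c=max(cv2.findContours(k,0,1)[0],key=cv2.contourArea)
    P=np.array([onz(p,u,z)[:2] for u in c[:,0].astype(float)],np.float32)*1000
    r=cv2.minAreaRect(P);print(n,np.round(r[0]),np.round(r[1]),round(r[2],1))
rep('stand',red,(145,150,210,235),.06)
rep('pocket',red,(255,160,315,210),.064)
rep('mat',blk,(355,145,415,205),.004)
rep('carr',red,(370,220,412,260),.01)
a=cv2.resize(im[145:240,140:320],None,fx=4,fy=4,interpolation=2);s=cv2.imread('pics/side1.png')[100:220,240:340]
s=cv2.resize(s,None,fx=2,fy=2,interpolation=2)
cv2.imwrite('pics/crop1.png',a);print(np.round(onz(p,(170,173),.15),3),np.round(onz(p,(170,210),.15),3))
```

```text
stand [546. 277.] [149.  87.] 2.4
pocket [566.  21.] [92. 51.] 79.6
mat [ 598. -226.] [93. 93.] 8.4
carr [ 445. -229.] [53. 63.] 6.7
[0.577 0.252 0.15 ] [0.5   0.249 0.15 ]
```

View pics/crop1.png

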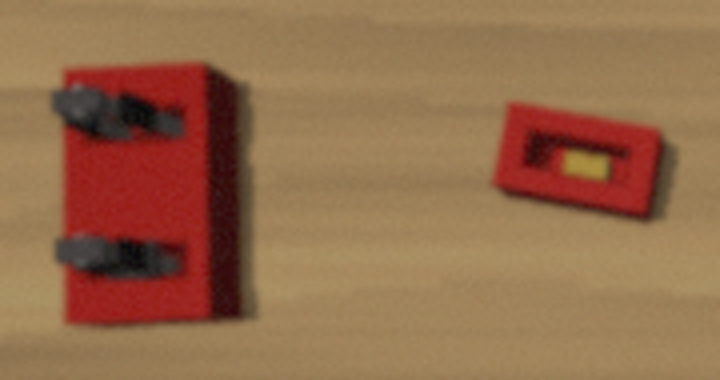

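The crop shows both tongs in the stand. The nut lies toward the -y end of the pocket. Next I fly to a wrist view over the stand.

Call:
{"fn": "move_arm", "kwargs": {"deltas": [{"x": -0.365, "y": -0.046, "z": -0.1, "wz": -25.5, "hand": 1}, {"x": -0.365, "y": -0.046, "z": -0.1, "wz": -25.5, "hand": 1}, {"x": -0.365, "y": -0.046, "z": -0.1, "wz": -25.5, "hand": 1}, {"x": -0.365, "y": -0.046, "z": -0.1, "wz": -25.5, "hand": 1}, {"x": -0.365, "y": -0.046, "z": -0.1, "wz": -25.5, "hand": 1}, {"x": -0.365, "y": -0.046, "z": -0.1, "wz": -25.5, "hand": 1}, {"x": -0.365, "y": -0.046, "z": -0.1, "wz": -25.5, "hand": 1}, {"x": -0.365, "y": -0.046, "z": -0.1, "wz": -25.5, "hand": 1}]}}

```text
schema error: expected keys x, y, z, wx, wy, wz, hand
```

Run:
```python
from h import *
a,p=snap('wrist','w2.png');o=monitor.observe();print(o['tool_pos'],o['tool_rot'],o['time'])
np.savez('w2.npz',**{k:np.array(p[k]) for k in('camera_matrix','R','t')})
```

```text
[0.22620971 0.47350777 0.2263061 ] [-3.14067611e+00 -1.46520054e-04  2.69581784e+00] 0.2
```

View pics/w2.png

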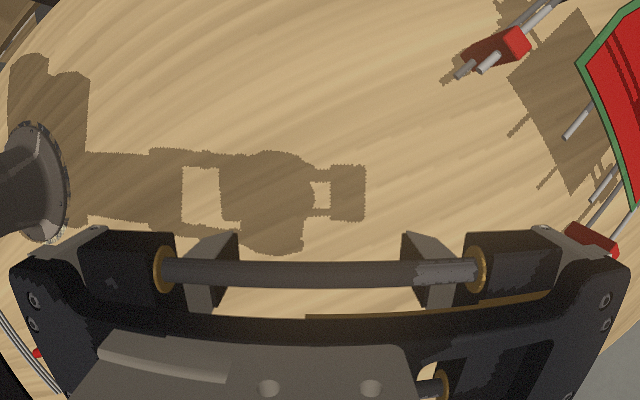

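The first call was refused because every key is required. The wrist picture shows only bare bench ahead (upper half) and the gripper in the lower half, so I'll aim the target at the +tool-x side.

Call:
{"fn": "move_arm", "kwargs": {"deltas": [{"x": -0.423, "y": -0.018, "z": -0.1, "wx": 0, "wy": 0, "wz": -25.5, "hand": 1}, {"x": -0.423, "y": -0.018, "z": -0.1, "wx": 0, "wy": 0, "wz": -25.5, "hand": 1}, {"x": -0.423, "y": -0.018, "z": -0.1, "wx": 0, "wy": 0, "wz": -25.5, "hand": 1}, {"x": -0.423, "y": -0.018, "z": -0.1, "wx": 0, "wy": 0, "wz": -25.5, "hand": 1}, {"x": -0.423, "y": -0.018, "z": -0.1, "wx": 0, "wy": 0, "wz": -25.5, "hand": 1}, {"x": -0.423, "y": -0.018, "z": -0.1, "wx": 0, "wy": 0, "wz": -25.5, "hand": 1}, {"x": -0.423, "y": -0.018, "z": -0.1, "wx": 0, "wy": 0, "wz": -25.5, "hand": 1}, {"x": -0.423, "y": -0.018, "z": -0.1, "wx": 0, "wy": 0, "wz": -25.5, "hand": 1}]}}

```text
time: 1.2
tool_pos: [0.6033, 0.2722, 0.326]
tool_rot: [-3.141, 0.0, 3.136]
contact_force: [0.8, -0.5, -0.8]
opening: 0.0919
```

```bash
cat >> h.py <<'E'
def wsnap(n):
    a,p=snap('wrist',n+'.png');o=monitor.observe();print(o['tool_pos'].round(4),np.degrees(o['tool_rot']).round(2),round(o['time'],2))
    np.savez(n+'.npz',**{k:np.array(p[k]) for k in('camera_matrix','R','t')});return a,p
E
python3 -c "
from h import *
wsnap('w3')"
```

```text
[0.6024 0.2731 0.3258] [-1.7998e+02 -3.0000e-02  1.7976e+02] 1.25
```

View pics/w3.png

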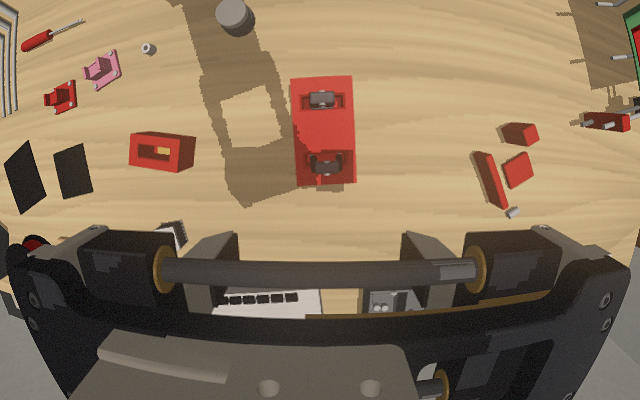

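The wrist view shows the stand at about (322,130), with one tongs at (322,98) and one at (327,162). The pocket is at (160,152) and the nut is visible in it. I'll enlarge the stand and fit its outline.

```bash
cat >> h.py <<'E'
def load(n): return cv2.imread(f'pics/{n}.png'),dict(np.load(n+'.npz'))
def redm(im):
    h=cv2.cvtColor(im,cv2.COLOR_BGR2HSV);return (((h[...,0]<8)|(h[...,0]>172))&(h[...,1]>150)&(h[...,2]>60)).astype(np.uint8)
def up(im,box,f,name):
    x0,y0,x1,y1=box;cv2.imwrite('pics/'+name,cv2.resize(im[y0:y1,x0:x1],None,fx=f,fy=f,interpolation=cv2.INTER_CUBIC))
E
python3 - <<'E'
from h import *
im,p=load('w3')
m=redm(im)
def rep(box,z):
    x0,y0,x1,y1=box;k=np.zeros_like(m);k[y0:y1,x0:x1]=m[y0:y1,x0:x1]
    c=cv2.convexHull(max(cv2.findContours(k,0,1)[0],key=cv2.contourArea))
    P=np.array([onz(p,u,z,1)[:2] for u in c[:,0].astype(float)],np.float32)*1000
    print(np.round(cv2.approxPolyDP(P,6,True)[:,0]).tolist(),cv2.minAreaRect(P))
rep((280,65,370,195),.06);rep((120,120,205,180),.064)
a=im[68:193,280:365];b=im[125:175,125:200]
a=cv2.resize(a,None,fx=4.6,fy=4.6,interpolation=2);b=cv2.resize(b,(400,int(50*400/75)),interpolation=2)
o=np.zeros((580,800,3),np.uint8);o[:a.shape[0],:a.shape[1]]=a;o[:b.shape[0],400:]=b
cv2.imwrite('pics/w3c.png',o)
E
```

```text
[[473.0, 315.0], [620.0, 324.0], [624.0, 242.0], [477.0, 234.0]] ((547.9940185546875, 278.8279724121094), (149.75421142578125, 83.67777252197266), 3.03977632522583)
[[551.0, 72.0], [601.0, 63.0], [585.0, -25.0], [538.0, -16.0]] ((567.5823364257812, 25.33829116821289), (95.42662811279297, 54.227725982666016), 79.39741516113281)
```

View pics/w3c.png

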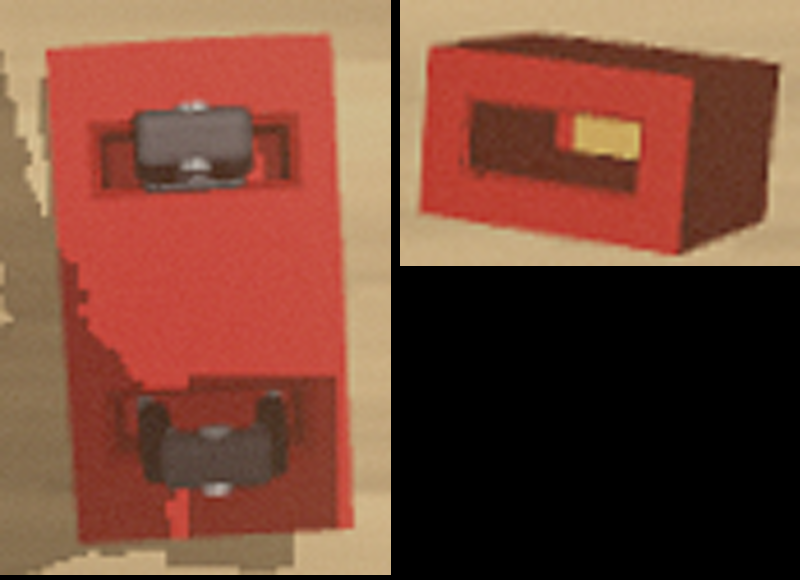

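Run:
```python
from h import *
im,p=load('w3')
for u in((327,167),(322,99.5)): print(onz(p,u,.139,1).round(4))
b=lambda x,y:onz(p,(125+(x-400)*75/400,125+y*75/400),.064,1).round(4)
print('pocket block', [b(*u)[:2].tolist() for u in((432,48),(692,78),(683,252),(422,212))],'hole',[b(*u)[:2].tolist() for u in((470,102),(640,118),(636,192),(468,172))])
```

```text
[0.5868 0.2816 0.139 ]
[0.511  0.2763 0.139 ]
pocket block [[0.5383, -0.0159], [0.5533, 0.0712], [0.6013, 0.0643], [0.586, -0.0247]] hole [[0.555, -0.0034], [0.5633, 0.054], [0.5839, 0.0509], [0.5752, -0.0062]]
```

The +x pair at about (0.587, 0.2815) is the open one, because its rests show wide of the head. The stand's yaw is about 3°. I descend over it.

Call:
{"fn": "move_arm", "kwargs": {"deltas": [{"x": 0.0154, "y": 0.0084, "z": 0.03, "wx": 0, "wy": 0, "wz": -3.2, "hand": 1}, {"x": 0.0154, "y": 0.0084, "z": 0.08, "wx": 0, "wy": 0, "wz": -3.2, "hand": 1}, {"x": 0.0154, "y": 0.0084, "z": 0.13, "wx": 0, "wy": 0, "wz": -3.2, "hand": 1}, {"x": 0.0154, "y": 0.0084, "z": 0.17, "wx": 0, "wy": 0, "wz": -3.2, "hand": 1}, {"x": 0.0154, "y": 0.0084, "z": 0.2, "wx": 0, "wy": 0, "wz": -3.2, "hand": 1}, {"x": 0.0154, "y": 0.0084, "z": 0.225, "wx": 0, "wy": 0, "wz": -3.2, "hand": 1}, {"x": 0.0154, "y": 0.0084, "z": 0.24, "wx": 0, "wy": 0, "wz": -3.2, "hand": 1}, {"x": 0.0154, "y": 0.0084, "z": 0.2475, "wx": 0, "wy": 0, "wz": -3.2, "hand": 1}]}}

```text
time: 2.25
tool_pos: [0.584, 0.2841, 0.0788]
tool_rot: [-3.142, -0.001, -3.086]
contact_force: [-0.0, 0.2, 0.1]
opening: 0.0916
```

```bash
python3 -c "
from h import *
a,p=wsnap('w4');print(monitor.observe()['contact_force'])
a,p=snap('side','s4.png')"
```

```text
[0.584  0.2839 0.0783] [-1.7999e+02 -7.0000e-02 -1.7681e+02] 2.3
[ 0.11474317 -0.25312001 -0.67704209]
```

View pics/w4.png

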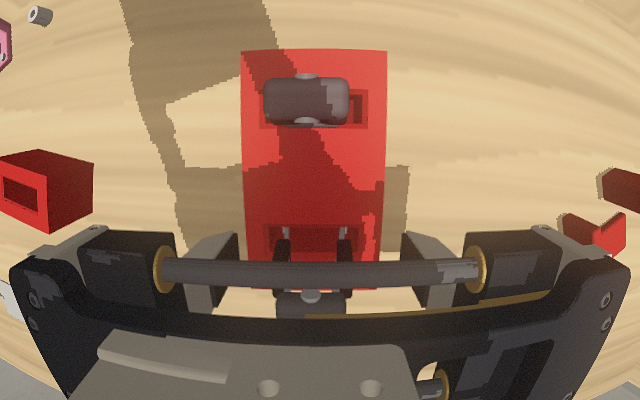

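The fingers straddle the open pair: head at (310,300), rests at (282,250) and (345,250). The stand edges are at columns 241 and 387. I refine the position from the stand's near edge.

Run:
```python
from h import *
im,p=load('w4');m=redm(im)
for r in(60,140): 
    c=np.where(m[r,200:420])[0]+200;print(r,c.min(),c.max(),onz(p,(c.min(),r),.06,1).round(4),onz(p,(c.max()+1,r),.06,1).round(4))
for c in(255,310,370):
    r=np.where(m[20:,c])[0][0]+20;print(onz(p,(c,r),.06,1).round(4))
print(onz(p,(306,100),.139,1).round(4),onz(p,(310.5,305),.139,1).round(4))
```

```text
60 241 386 [0.4807 0.2335 0.06  ] [0.4764 0.3173 0.06  ]
140 241 385 [0.528  0.2357 0.06  ] [0.5235 0.3198 0.06  ]
[0.4754 0.2415 0.06  ]
[0.4736 0.273  0.06  ]
[0.4715 0.3072 0.06  ]
[0.5087 0.276  0.139 ] [0.5819 0.281  0.139 ]
```

Call:
{"fn": "move_arm", "kwargs": {"deltas": [{"x": -0.0032, "y": -0.0027, "z": 0, "wx": 0, "wy": 0, "wz": 0, "hand": 1}, {"x": -0.0032, "y": -0.0027, "z": 0, "wx": 0, "wy": 0, "wz": 0, "hand": 0.418}, {"x": -0.0032, "y": -0.0027, "z": 0, "wx": 0, "wy": 0, "wz": 0, "hand": 0.418}, {"x": -0.0032, "y": -0.0027, "z": 0, "wx": 0, "wy": 0, "wz": 0, "hand": 0.418}, {"x": -0.0032, "y": -0.0027, "z": 0, "wx": 0, "wy": 0, "wz": 0, "hand": 0.418}, {"x": -0.0032, "y": -0.0027, "z": 0, "wx": 0, "wy": 0, "wz": 0, "hand": 0.418}], "grip_force": 15}}

```text
time: 3.1
tool_pos: [0.5882, 0.281, 0.0793]
tool_rot: [3.142, 0.0, -3.086]
contact_force: [0.7, -0.4, 0.9]
opening: 0.0459
```

Call:
{"fn": "move_arm", "kwargs": {"deltas": [{"x": 0, "y": 0, "z": 0, "wx": 0, "wy": 0, "wz": 0, "hand": 0.418}, {"x": 0, "y": 0, "z": 0, "wx": 0, "wy": 0, "wz": 0, "hand": 0.418}, {"x": 0, "y": 0, "z": 0, "wx": 0, "wy": 0, "wz": 0, "hand": 0.418}, {"x": 0, "y": 0, "z": 0, "wx": 0, "wy": 0, "wz": 0, "hand": 0.418}], "grip_force": 15}}

```text
time: 3.6
tool_pos: [0.5882, 0.281, 0.0792]
tool_rot: [3.142, -0.0, -3.086]
contact_force: [-0.1, 0.0, -0.3]
opening: 0.0383
```

Gripped at 38.3 mm. Now I lift.

Call:
{"fn": "move_arm", "kwargs": {"deltas": [{"x": 0, "y": 0, "z": -0.01, "wx": 0, "wy": 0, "wz": 0, "hand": 0.418}, {"x": 0, "y": 0, "z": -0.025, "wx": 0, "wy": 0, "wz": 0, "hand": 0.418}, {"x": 0, "y": 0, "z": -0.045, "wx": 0, "wy": 0, "wz": 0, "hand": 0.418}, {"x": 0, "y": 0, "z": -0.07, "wx": 0, "wy": 0, "wz": 0, "hand": 0.418}, {"x": 0, "y": 0, "z": -0.1, "wx": 0, "wy": 0, "wz": 0, "hand": 0.418}, {"x": 0, "y": 0, "z": -0.13, "wx": 0, "wy": 0, "wz": 0, "hand": 0.418}, {"x": 0, "y": 0, "z": -0.13, "wx": 0, "wy": 0, "wz": 0, "hand": 0.418}], "grip_force": 15}}

```text
time: 4.47
tool_pos: [0.5896, 0.2815, 0.2133]
tool_rot: [3.14, 0.007, -3.086]
contact_force: [0.3, -0.7, -0.5]
opening: 0.038
```

```bash
python3 -c "
from h import *
a,p=wsnap('w5');a,p=snap('side','s5.png')"
```

```text
[0.5887 0.2811 0.2109] [ 179.95    0.18 -176.84] 4.53
```

Call:
{"fn": "move_arm", "kwargs": {"deltas": [{"x": -0.015, "y": -0.05, "z": 0, "wx": 0, "wy": 0, "wz": 3, "hand": 0.418}, {"x": -0.03, "y": -0.1, "z": 0, "wx": 0, "wy": 0, "wz": 6, "hand": 0.418}, {"x": -0.045, "y": -0.15, "z": 0, "wx": 0, "wy": 0, "wz": 9, "hand": 0.418}, {"x": -0.057, "y": -0.2, "z": 0, "wx": 0, "wy": 0, "wz": 12, "hand": 0.418}, {"x": -0.057, "y": -0.24, "z": 0, "wx": 0, "wy": 0, "wz": 13, "hand": 0.418}, {"x": -0.057, "y": -0.26, "z": 0, "wx": 0, "wy": 0, "wz": 13, "hand": 0.418}, {"x": -0.057, "y": -0.26, "z": 0, "wx": 0, "wy": 0, "wz": 13, "hand": 0.418}, {"x": -0.057, "y": -0.26, "z": 0, "wx": 0, "wy": 0, "wz": 13, "hand": 0.418}], "grip_force": 15}}

```text
time: 5.58
tool_pos: [0.6592, 0.0262, 0.209]
tool_rot: [3.141, -0.001, 2.971]
contact_force: [0.1, 0.7, 0.1]
opening: 0.0384
```

```bash
python3 -c "
from h import *
a,p=wsnap('w6');a=a[:,:,::-1]
up(a,(220,60,420,210),4,'w6c.png')"
```

```text
[0.6593 0.0264 0.2091] [ 1.7997e+02 -2.0000e-02  1.7027e+02] 5.62
```

View pics/w6c.png

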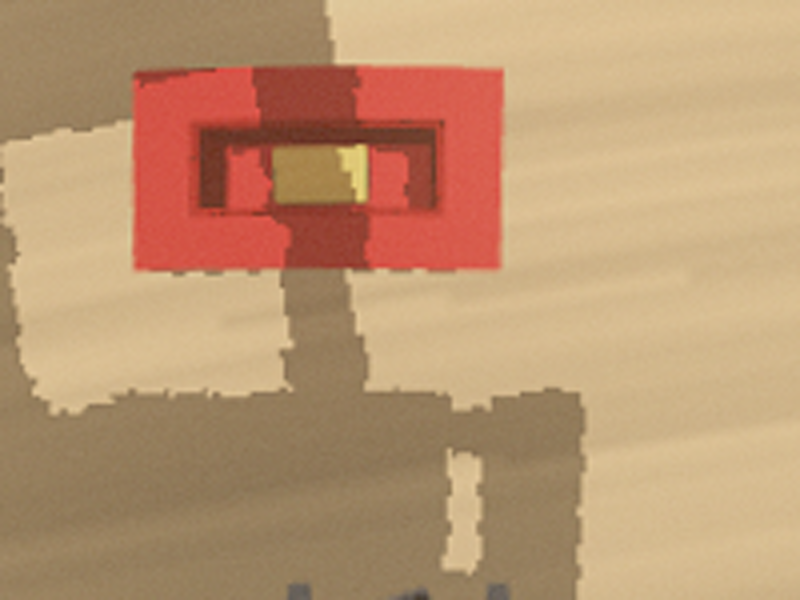

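The crop shows the pocket block aligned with the view, with corners (134,70) to (502,269) in the crop. The nut's top runs from (272,145) to (369,205), and the tongs tips are at (300,590) and (498,590).

Run:
```python
from h import *
im,p=load('w6')
f=lambda x,y,z:onz(p,(220+(x-1.5)/4,60+(y-1.5)/4),z,1)[:2]
B=[f(*u,.064) for u in((134,70),(502,68),(500,269),(134,268))]
H=[f(*u,.064) for u in((193,122),(443,122),(441,214),(193,212))]
N=[f(*u,.024) for u in((272,145),(369,145),(369,205),(272,205))]
for q in(B,H,N):
    q=np.array(q);c=q.mean(0);v=(q[1]+q[2]-q[0]-q[3])/2;print(c.round(4),'len',np.hypot(*v).round(4),'dir',np.degrees(np.arctan2(v[1],v[0])).round(2))
print([f(x,590,.14).round(4).tolist() for x in(300,498)])
o=monitor.observe();print(o['tool_pos'],o['tool_rot'])
y=o['tool_rot'][2];R=np.array([[np.cos(y),np.sin(y)],[np.sin(y),-np.cos(y)]])
c=np.array(N).mean(0);print('delta tool to nut',R.T@(c-o['tool_pos'][:2]),'block',R.T@(np.array(B).mean(0)-o['tool_pos'][:2]),'hole',R.T@(np.array(H).mean(0)-o['tool_pos'][:2]))
```

```text
[0.5687 0.0222] len 0.0898 dir 79.54
[0.5689 0.0224] len 0.0606 dir 79.23
[0.5686 0.0209] len 0.0266 dir 79.51
[[0.6524, 0.0089], [0.6589, 0.0463]]
[0.65925518 0.02636142 0.20914449] [ 3.14100482e+00 -2.81304371e-04  2.97180012e+00]
delta tool to nut [ 0.08843936 -0.02065534] block [ 0.08852946 -0.01939442] hole [ 0.08835086 -0.01913616]
```

Call:
{"fn": "move_arm", "kwargs": {"deltas": [{"x": 0.04, "y": -0.01, "z": 0, "wx": 0, "wy": 0, "wz": 0.6, "hand": 0.418}, {"x": 0.075, "y": -0.018, "z": 0, "wx": 0, "wy": 0, "wz": 0.6, "hand": 0.418}, {"x": 0.0884, "y": -0.0205, "z": 0, "wx": 0, "wy": 0, "wz": 0.6, "hand": 0.418}, {"x": 0.0884, "y": -0.0205, "z": 0.02, "wx": 0, "wy": 0, "wz": 0.6, "hand": 0.418}, {"x": 0.0884, "y": -0.0205, "z": 0.045, "wx": 0, "wy": 0, "wz": 0.6, "hand": 0.418}, {"x": 0.0884, "y": -0.0205, "z": 0.06, "wx": 0, "wy": 0, "wz": 0.6, "hand": 0.418}, {"x": 0.0884, "y": -0.0205, "z": 0.06, "wx": 0, "wy": 0, "wz": 0.6, "hand": 0.418}, {"x": 0.0884, "y": -0.0205, "z": 0.06, "wx": 0, "wy": 0, "wz": 0.6, "hand": 0.418}], "grip_force": 15}}

```text
time: 6.62
tool_pos: [0.5694, 0.0198, 0.15]
tool_rot: [3.141, 0.001, 2.96]
contact_force: [0.4, -0.3, -0.5]
opening: 0.0384
```

```bash
python3 -c "
from h import *
a,p=wsnap('w7');o=monitor.observe()
y=o['tool_rot'][2];R=np.array([[np.cos(y),np.sin(y)],[np.sin(y),-np.cos(y)]])
print(R.T@(np.array([.5687,.0209])-o['tool_pos'][:2]),o['tool_pos'][2])
up(a[:,:,::-1],(240,170,400,290),5,'w7c.png')"
```

```text
[0.5695 0.0196 0.1502] [1.7998e+02 1.0000e-01 1.6958e+02] 6.67
[0.00101185 0.00112357] 0.15019522919968623
```

View pics/w7c.png

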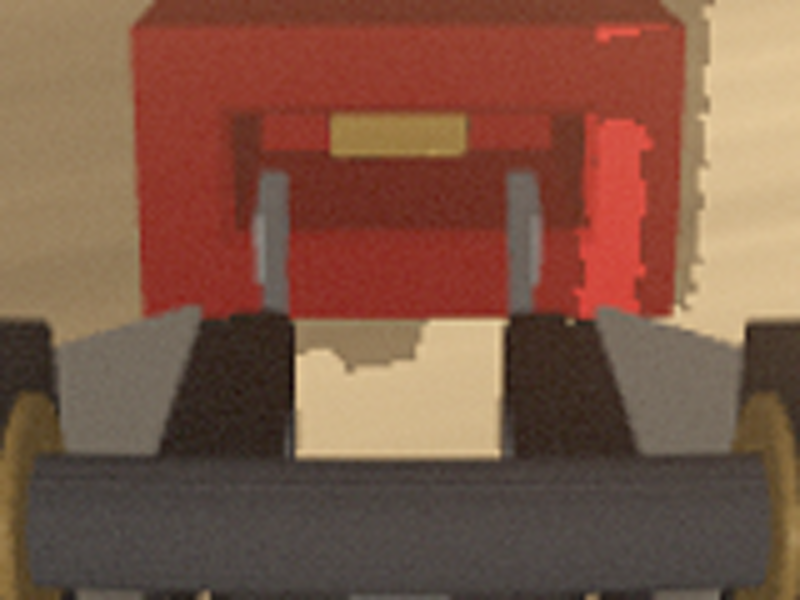

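The tips at crop columns 275 and 523 straddle the nut (330 to 467), with the pocket at 234 to 585. I descend.

Call:
{"fn": "move_arm", "kwargs": {"deltas": [{"x": 0.001, "y": 0.0006, "z": 0.01, "wx": 0, "wy": 0, "wz": 0, "hand": 0.418}, {"x": 0.001, "y": 0.0006, "z": 0.022, "wx": 0, "wy": 0, "wz": 0, "hand": 0.418}, {"x": 0.001, "y": 0.0006, "z": 0.035, "wx": 0, "wy": 0, "wz": 0, "hand": 0.418}, {"x": 0.001, "y": 0.0006, "z": 0.047, "wx": 0, "wy": 0, "wz": 0, "hand": 0.418}, {"x": 0.001, "y": 0.0006, "z": 0.058, "wx": 0, "wy": 0, "wz": 0, "hand": 0.418}, {"x": 0.001, "y": 0.0006, "z": 0.066, "wx": 0, "wy": 0, "wz": 0, "hand": 0.418}, {"x": 0.001, "y": 0.0006, "z": 0.071, "wx": 0, "wy": 0, "wz": 0, "hand": 0.418}, {"x": 0.001, "y": 0.0006, "z": 0.071, "wx": 0, "wy": 0, "wz": 0, "hand": 0.418}], "grip_force": 15}}

```text
time: 7.68
tool_pos: [0.5679, 0.0202, 0.078]
tool_rot: [3.142, -0.0, 2.959]
contact_force: [-0.3, -0.6, -0.6]
opening: 0.0384
```

```bash
python3 -c "
from h import *
o=monitor.observe();print(o['tool_pos'],o['contact_force'],o['opening'])"
```

```text
[0.56789501 0.0202234  0.0779729 ] [-0.32517785 -0.61803287 -0.58673556] 0.038449819525873646
```

Call:
{"fn": "move_arm", "kwargs": {"deltas": [{"x": 0, "y": 0, "z": 0, "wx": 0, "wy": 0, "wz": 0, "hand": 0.36}, {"x": 0, "y": 0, "z": 0, "wx": 0, "wy": 0, "wz": 0, "hand": 0.36}, {"x": 0, "y": 0, "z": 0, "wx": 0, "wy": 0, "wz": 0, "hand": 0.3}, {"x": 0, "y": 0, "z": 0, "wx": 0, "wy": 0, "wz": 0, "hand": 0.3}, {"x": 0, "y": 0, "z": 0, "wx": 0, "wy": 0, "wz": 0, "hand": 0.3}, {"x": 0, "y": 0, "z": 0, "wx": 0, "wy": 0, "wz": 0, "hand": 0.3}], "grip_force": 25}}

```text
time: 8.43
tool_pos: [0.5681, 0.0202, 0.0784]
tool_rot: [3.141, 0.0, 2.959]
contact_force: [0.3, 1.1, 2.1]
opening: 0.0355
```

Gripped at 35.5 mm, which matches a 26 mm gap. Now I lift.

Call:
{"fn": "move_arm", "kwargs": {"deltas": [{"x": 0, "y": 0, "z": -0.01, "wx": 0, "wy": 0, "wz": 0, "hand": 0.3}, {"x": 0, "y": 0, "z": -0.025, "wx": 0, "wy": 0, "wz": 0, "hand": 0.3}, {"x": 0, "y": 0, "z": -0.045, "wx": 0, "wy": 0, "wz": 0, "hand": 0.3}, {"x": 0, "y": 0, "z": -0.065, "wx": 0, "wy": 0, "wz": 0, "hand": 0.3}, {"x": 0, "y": 0, "z": -0.085, "wx": 0, "wy": 0, "wz": 0, "hand": 0.3}, {"x": 0, "y": 0, "z": -0.1, "wx": 0, "wy": 0, "wz": 0, "hand": 0.3}, {"x": 0, "y": 0, "z": -0.1, "wx": 0, "wy": 0, "wz": 0, "hand": 0.3}], "grip_force": 25}}

```text
time: 9.3
tool_pos: [0.5687, 0.0201, 0.1798]
tool_rot: [3.141, 0.003, 2.959]
contact_force: [-0.1, -0.2, -1.2]
opening: 0.0353
```

Call:
{"fn": "move_arm", "kwargs": {"deltas": [{"x": -0.012, "y": -0.04, "z": 0, "wx": 0, "wy": 0, "wz": 0, "hand": 0.3}, {"x": -0.025, "y": -0.085, "z": 0, "wx": 0, "wy": 0, "wz": 0, "hand": 0.3}, {"x": -0.042, "y": -0.135, "z": 0, "wx": 0, "wy": 0, "wz": 0, "hand": 0.3}, {"x": -0.059, "y": -0.185, "z": 0, "wx": 0, "wy": 0, "wz": 0, "hand": 0.3}, {"x": -0.069, "y": -0.22, "z": 0, "wx": 0, "wy": 0, "wz": 0, "hand": 0.3}, {"x": -0.074, "y": -0.236, "z": 0, "wx": 0, "wy": 0, "wz": 0, "hand": 0.3}, {"x": -0.074, "y": -0.236, "z": 0.02, "wx": 0, "wy": 0, "wz": 0, "hand": 0.3}, {"x": -0.074, "y": -0.236, "z": 0.03, "wx": 0, "wy": 0, "wz": 0, "hand": 0.3}], "grip_force": 25}}

```text
time: 10.3
tool_pos: [0.5973, -0.2242, 0.1466]
tool_rot: [3.14, -0.003, 2.96]
contact_force: [-0.5, 0.3, -2.2]
opening: 0.0353
```

```bash
python3 -c "
from h import *
a,p=wsnap('w8');print(monitor.observe()['opening'])
up(a[:,:,::-1],(220,140,420,290),4,'w8c.png')"
```

```text
[ 0.597  -0.2239  0.1456] [179.91  -0.23 169.6 ] 10.35
0.035295268369405275
```

View pics/w8c.png

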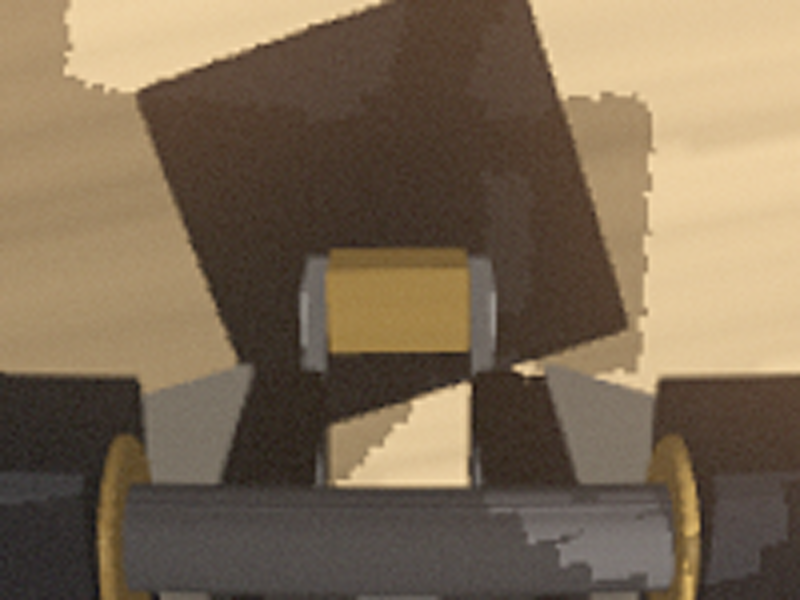

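The nut is held level between the tips at crop (398,300), over the mat. I check the mat centre and read the exact pose.

Run:
```python
from h import *
im,p=load('w8')
f=lambda x,y,z:onz(p,(220+x/4,140+y/4),z,1)[:2]
a,b=f(140,92,.004),f(627,326,.004);print(a,b,(a+b)/2,np.hypot(*(a-b)))
```

```text
[ 0.55801361 -0.28094796] [ 0.64045771 -0.17043725] [ 0.59923566 -0.22569261] 0.13787547536396316
```

Call:
{"fn": "move_arm", "kwargs": {"deltas": [{"x": 0, "y": 0, "z": 0.02, "wx": 0, "wy": 0, "wz": 0, "hand": 0.3}, {"x": 0, "y": 0, "z": 0.04, "wx": 0, "wy": 0, "wz": 0, "hand": 0.3}, {"x": 0, "y": 0, "z": 0.055, "wx": 0, "wy": 0, "wz": 0, "hand": 0.3}, {"x": 0, "y": 0, "z": 0.063, "wx": 0, "wy": 0, "wz": 0, "hand": 0.3}, {"x": 0, "y": 0, "z": 0.067, "wx": 0, "wy": 0, "wz": 0, "hand": 0.3}, {"x": 0, "y": 0, "z": 0.067, "wx": 0, "wy": 0, "wz": 0, "hand": 0.3}], "grip_force": 25}}

```text
time: 11.1
tool_pos: [0.5981, -0.2253, 0.0814]
tool_rot: [-3.142, 0.0, 2.959]
contact_force: [-0.3, 0.3, -1.5]
opening: 0.0354
```

Call:
{"fn": "move_arm", "kwargs": {"deltas": [{"x": 0, "y": 0, "z": 0.002, "wx": 0, "wy": 0, "wz": 0, "hand": 0.3}, {"x": 0, "y": 0, "z": 0.004, "wx": 0, "wy": 0, "wz": 0, "hand": 0.3}, {"x": 0, "y": 0, "z": 0.006, "wx": 0, "wy": 0, "wz": 0, "hand": 0.3}, {"x": 0, "y": 0, "z": 0.006, "wx": 0, "wy": 0, "wz": 0, "hand": 0.3}], "grip_force": 25}}

```text
time: 11.6
tool_pos: [0.5979, -0.2252, 0.075]
tool_rot: [3.141, -0.0, 2.959]
contact_force: [-0.2, 0.1, -0.4]
opening: 0.0353
```

Call:
{"fn": "move_arm", "kwargs": {"deltas": [{"x": 0, "y": 0, "z": 0.0007, "wx": 0, "wy": 0, "wz": 0, "hand": 0.3}, {"x": 0, "y": 0, "z": 0.0007, "wx": 0, "wy": 0, "wz": 0, "hand": 0.3}], "grip_force": 25}}

```text
time: 11.85
tool_pos: [0.598, -0.2253, 0.0745]
tool_rot: [3.142, 0.0, 2.959]
contact_force: [0.2, 0.7, -1.0]
opening: 0.0352
```

Call:
{"fn": "move_arm", "kwargs": {"deltas": [{"x": 0, "y": 0, "z": 0.0006, "wx": 0, "wy": 0, "wz": 0, "hand": 0.3}, {"x": 0, "y": 0, "z": 0.0006, "wx": 0, "wy": 0, "wz": 0, "hand": 0.3}, {"x": 0, "y": 0, "z": 0.0006, "wx": 0, "wy": 0, "wz": 0, "hand": 0.3}], "grip_force": 25}}

```text
time: 12.22
tool_pos: [0.5982, -0.2253, 0.0743]
tool_rot: [-3.142, 0.001, 2.959]
contact_force: [-0.4, -0.8, 3.4]
opening: 0.0355
```

Contact. I release the nut, keeping hold of the tongs at 38.5 mm, then rise.

Call:
{"fn": "move_arm", "kwargs": {"deltas": [{"x": 0, "y": 0, "z": 0, "wx": 0, "wy": 0, "wz": 0, "hand": 0.4}, {"x": 0, "y": 0, "z": 0, "wx": 0, "wy": 0, "wz": 0, "hand": 0.418}, {"x": 0, "y": 0, "z": 0, "wx": 0, "wy": 0, "wz": 0, "hand": 0.418}, {"x": 0, "y": 0, "z": 0, "wx": 0, "wy": 0, "wz": 0, "hand": 0.418}, {"x": 0, "y": 0, "z": -0.005, "wx": 0, "wy": 0, "wz": 0, "hand": 0.418}, {"x": 0, "y": 0, "z": -0.02, "wx": 0, "wy": 0, "wz": 0, "hand": 0.418}, {"x": 0, "y": 0, "z": -0.045, "wx": 0, "wy": 0, "wz": 0, "hand": 0.418}, {"x": 0, "y": 0, "z": -0.08, "wx": 0, "wy": 0, "wz": 0, "hand": 0.418}], "grip_force": 15}}

```text
time: 13.22
tool_pos: [0.5977, -0.2252, 0.1551]
tool_rot: [3.141, -0.001, 2.959]
contact_force: [0.3, 0.1, -1.2]
opening: 0.0381
```

Run:
```python
from h import *
a,p=wsnap('w9');o=monitor.observe();print(o['opening'])
im=a[:,:,::-1].copy();h=cv2.cvtColor(im,cv2.COLOR_BGR2HSV)
m=((h[...,0]>18)&(h[...,0]<32)&(h[...,1]>130)&(h[...,2]>60)).astype(np.uint8)
cv2.imwrite('pics/w9m.png',m*255)
n,l,s,c=cv2.connectedComponentsWithStats(m)
for i in range(1,n):
    if s[i,4]>60: print(s[i],c[i],onz(p,c[i],.02,1).round(4))
```

```text
[ 0.6001 -0.2263  0.1613] [-179.86    0.49  169.56] 13.28
0.038613903340755734
[306 182  27  19 410] [318.6902439  191.66829268] [ 0.5973 -0.2249  0.02  ]
[440 302  32  11 105] [455.61904762 306.75238095] [ 0.7685 -0.0862  0.02  ]
[413 305  25  10  90] [425.33333333 309.12222222] [ 0.7604 -0.126   0.02  ]
[394 307  19   9  74] [402.7027027  311.05405405] [ 0.7556 -0.154   0.02  ]
[206 310  41   7  98] [225.54081633 312.45918367] [ 0.7207 -0.3598  0.02  ]
[247 312  36   5  80] [263.125  314.4875] [ 0.7288 -0.3147  0.02  ]
```

The nut is on the mat at about (0.597, -0.225), lying flat (27x19 px). I carry the tongs back.

Call:
{"fn": "move_arm", "kwargs": {"deltas": [{"x": 0.005, "y": 0.03, "z": -0.02, "wx": 0, "wy": 0, "wz": 0, "hand": 0.418}, {"x": 0.015, "y": 0.08, "z": -0.04, "wx": 0, "wy": 0, "wz": -2, "hand": 0.418}, {"x": 0.026, "y": 0.13, "z": -0.04, "wx": 0, "wy": 0, "wz": -4, "hand": 0.418}, {"x": 0.037, "y": 0.18, "z": -0.04, "wx": 0, "wy": 0, "wz": -6, "hand": 0.418}, {"x": 0.048, "y": 0.235, "z": -0.04, "wx": 0, "wy": 0, "wz": -8, "hand": 0.418}, {"x": 0.059, "y": 0.29, "z": -0.04, "wx": 0, "wy": 0, "wz": -10, "hand": 0.418}, {"x": 0.07, "y": 0.34, "z": -0.04, "wx": 0, "wy": 0, "wz": -12, "hand": 0.418}, {"x": 0.08, "y": 0.38, "z": -0.04, "wx": 0, "wy": 0, "wz": -13.6, "hand": 0.418}], "grip_force": 15}}

```text
time: 14.28
tool_pos: [0.5881, 0.1651, 0.1951]
tool_rot: [3.141, 0.002, -3.084]
contact_force: [1.3, -1.0, -1.7]
opening: 0.0384
```

```bash
cat >> h.py <<'E'
def delta(x,y,z,yaw):
    o=monitor.observe();t=o['tool_pos'];a=o['tool_rot'][2]
    d=np.array([x,y])-t[:2];print('t',round(o['time'],2),'pos',t.round(4),'open',round(o['opening'],4),'tool dx',round(d@[np.cos(a),np.sin(a)],4),'dy',round(d@[np.sin(a),-np.cos(a)],4),'dz',round(t[2]-z,4),'wz',round((np.degrees(a)-yaw+180)%360-180,2))
E
python3 -c "
from h import *
delta(.5882,.281,.16,183.2)"
```

```text
t 14.28 pos [0.5881 0.1651 0.1951] open 0.0384 tool dx -0.0068 dy 0.1157 dz 0.0351 wz 0.08
```

Call:
{"fn": "move_arm", "kwargs": {"deltas": [{"x": -0.003, "y": 0.045, "z": 0, "wx": 0, "wy": 0, "wz": 0, "hand": 0.418}, {"x": -0.005, "y": 0.085, "z": 0, "wx": 0, "wy": 0, "wz": 0, "hand": 0.418}, {"x": -0.0068, "y": 0.11, "z": 0, "wx": 0, "wy": 0, "wz": 0, "hand": 0.418}, {"x": -0.0068, "y": 0.1157, "z": 0.01, "wx": 0, "wy": 0, "wz": 0, "hand": 0.418}, {"x": -0.0068, "y": 0.1157, "z": 0.03, "wx": 0, "wy": 0, "wz": 0, "hand": 0.418}, {"x": -0.0068, "y": 0.1157, "z": 0.04, "wx": 0, "wy": 0, "wz": 0, "hand": 0.418}, {"x": -0.0068, "y": 0.1157, "z": 0.04, "wx": 0, "wy": 0, "wz": 0, "hand": 0.418}, {"x": -0.0068, "y": 0.1157, "z": 0.04, "wx": 0, "wy": 0, "wz": 0, "hand": 0.418}], "grip_force": 15}}

```text
time: 15.28
tool_pos: [0.5891, 0.2783, 0.1547]
tool_rot: [3.141, 0.001, -3.087]
contact_force: [0.5, -0.4, -0.6]
opening: 0.0382
```

```bash
python3 -c "
from h import *
delta(.5882,.281,.08,183.2);a,p=wsnap('w10')
up(a[:,:,::-1],(220,140,420,290),4,'w10c.png')"
```

```text
t 15.28 pos [0.5891 0.2783 0.1547] open 0.0382 tool dx 0.0008 dy 0.0027 dz 0.0747 wz -0.09
[0.5892 0.2785 0.1548] [ 1.7998e+02  9.0000e-02 -1.7687e+02] 15.32
```

View pics/w10c.png

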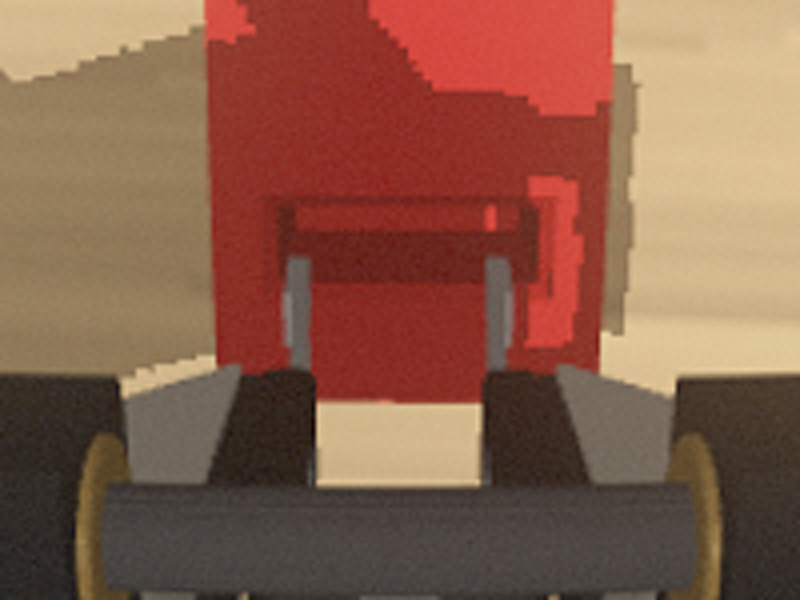

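The tips at crop columns 298 and 498 are over the well (270 to 545), about 3 mm off to -y, as the pose says. I correct that and descend.

Call:
{"fn": "move_arm", "kwargs": {"deltas": [{"x": 0.0008, "y": 0.0026, "z": 0, "wx": 0, "wy": 0, "wz": 0, "hand": 0.418}, {"x": 0.0008, "y": 0.0026, "z": 0.012, "wx": 0, "wy": 0, "wz": 0, "hand": 0.418}, {"x": 0.0008, "y": 0.0026, "z": 0.025, "wx": 0, "wy": 0, "wz": 0, "hand": 0.418}, {"x": 0.0008, "y": 0.0026, "z": 0.04, "wx": 0, "wy": 0, "wz": 0, "hand": 0.418}, {"x": 0.0008, "y": 0.0026, "z": 0.055, "wx": 0, "wy": 0, "wz": 0, "hand": 0.418}, {"x": 0.0008, "y": 0.0026, "z": 0.066, "wx": 0, "wy": 0, "wz": 0, "hand": 0.418}, {"x": 0.0008, "y": 0.0026, "z": 0.072, "wx": 0, "wy": 0, "wz": 0, "hand": 0.418}, {"x": 0.0008, "y": 0.0026, "z": 0.0735, "wx": 0, "wy": 0, "wz": 0, "hand": 0.418}], "grip_force": 15}}

```text
time: 16.32
tool_pos: [0.5876, 0.2813, 0.0801]
tool_rot: [-3.142, -0.0, -3.087]
contact_force: [-0.4, -1.0, 0.3]
opening: 0.0387
```

Call:
{"fn": "move_arm", "kwargs": {"deltas": [{"x": 0, "y": 0, "z": 0.0008, "wx": 0, "wy": 0, "wz": 0, "hand": 0.418}, {"x": 0, "y": 0, "z": 0.0016, "wx": 0, "wy": 0, "wz": 0, "hand": 0.418}, {"x": 0, "y": 0, "z": 0.0016, "wx": 0, "wy": 0, "wz": 0, "hand": 0.418}, {"x": 0, "y": 0, "z": 0.0016, "wx": 0, "wy": 0, "wz": 0, "hand": 0.418}], "grip_force": 15}}

```text
time: 16.82
tool_pos: [0.5878, 0.2814, 0.0792]
tool_rot: [3.141, 0.001, -3.087]
contact_force: [0.1, 0.7, 1.7]
opening: 0.0382
```

Floor touched. I release slowly and rise.

Call:
{"fn": "move_arm", "kwargs": {"deltas": [{"x": 0, "y": 0, "z": 0, "wx": 0, "wy": 0, "wz": 0, "hand": 0.44}, {"x": 0, "y": 0, "z": 0, "wx": 0, "wy": 0, "wz": 0, "hand": 0.48}, {"x": 0, "y": 0, "z": 0, "wx": 0, "wy": 0, "wz": 0, "hand": 0.6}, {"x": 0, "y": 0, "z": 0, "wx": 0, "wy": 0, "wz": 0, "hand": 0.8}, {"x": 0, "y": 0, "z": 0, "wx": 0, "wy": 0, "wz": 0, "hand": 0.9}, {"x": 0, "y": 0, "z": 0, "wx": 0, "wy": 0, "wz": 0, "hand": 0.9}, {"x": 0, "y": 0, "z": 0, "wx": 0, "wy": 0, "wz": 0, "hand": 0.9}], "grip_force": 15}}

```text
time: 17.7
tool_pos: [0.5877, 0.2814, 0.0788]
tool_rot: [3.141, 0.0, -3.086]
contact_force: [-0.2, 0.1, -0.1]
opening: 0.0826
```

Call:
{"fn": "move_arm", "kwargs": {"deltas": [{"x": 0, "y": 0, "z": -0.01, "wx": 0, "wy": 0, "wz": 0, "hand": 0.9}, {"x": 0, "y": 0, "z": -0.04, "wx": 0, "wy": 0, "wz": 0, "hand": 0.9}, {"x": 0, "y": 0, "z": -0.08, "wx": 0, "wy": 0, "wz": 0, "hand": 0.9}, {"x": 0, "y": 0, "z": -0.12, "wx": 0, "wy": 0, "wz": 0, "hand": 0.9}, {"x": 0, "y": 0, "z": -0.15, "wx": 0, "wy": 0, "wz": 0, "hand": 0.9}, {"x": 0, "y": 0, "z": -0.16, "wx": 0, "wy": 0, "wz": 0, "hand": 0.9}, {"x": 0, "y": 0, "z": -0.16, "wx": 0, "wy": 0, "wz": 0, "hand": 0.9}]}}

```text
time: 18.58
tool_pos: [0.5877, 0.2814, 0.2391]
tool_rot: [3.141, 0.001, -3.086]
contact_force: [-0.2, -1.0, -1.0]
opening: 0.0826
```

```bash
python3 -c "
from h import *
a,p=wsnap('w11');print(onz(p,(310,200),.139,1))
b,q=snap('side');A=a[:,:,::-1][60:260,220:420];B=b[:,:,::-1][90:180,230:340]
A=cv2.resize(A,(400,400),interpolation=2);B=cv2.resize(B,(400,327),interpolation=2)
o=np.zeros((400,800,3),np.uint8);o[:,:400]=A;o[:327,400:]=B;cv2.imwrite('pics/w11c.png',o)
delta(.60,-.22,.25,90)"
```

```text
[0.5873 0.2812 0.2379] [-1.7998e+02 -8.0000e-02 -1.7684e+02] 18.62
[0.58706882 0.27384761 0.139     ]
t 18.68 pos [0.5871 0.2811 0.2373] open 0.0828 tool dx 0.0146 dy -0.5011 dz -0.0127 wz 93.15
```

View pics/w11c.png

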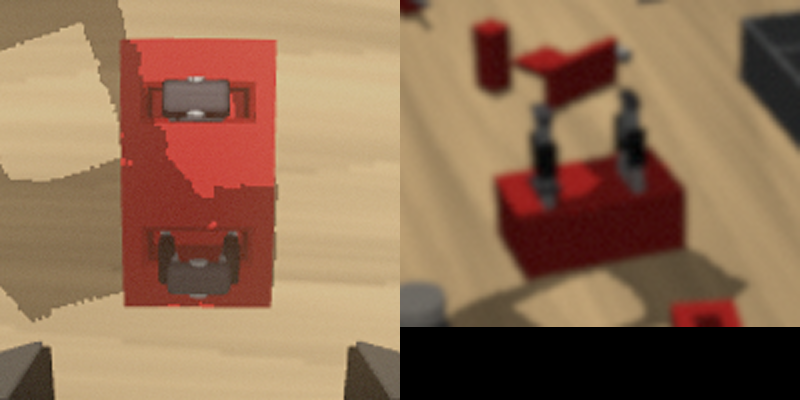

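The open tongs are back upright in the far well, and the locked pair is untouched at (195,97). All 12 pictures are now used, so I work from numbers only. I go on to the nut with a quarter turn.

Call:
{"fn": "move_arm", "kwargs": {"deltas": [{"x": 0.003, "y": -0.05, "z": 0.0, "wx": 0, "wy": 0, "wz": 10, "hand": 0.9}, {"x": 0.006, "y": -0.1, "z": 0.0, "wx": 0, "wy": 0, "wz": 20, "hand": 0.9}, {"x": 0.009, "y": -0.155, "z": 0.0, "wx": 0, "wy": 0, "wz": 30, "hand": 0.9}, {"x": 0.013, "y": -0.215, "z": 0.0, "wx": 0, "wy": 0, "wz": 40, "hand": 0.9}, {"x": 0.016, "y": -0.275, "z": 0.0, "wx": 0, "wy": 0, "wz": 50, "hand": 0.9}, {"x": 0.019, "y": -0.335, "z": 0.0, "wx": 0, "wy": 0, "wz": 60, "hand": 0.9}, {"x": 0.023, "y": -0.395, "z": 0.0, "wx": 0, "wy": 0, "wz": 70, "hand": 0.9}, {"x": 0.026, "y": -0.45, "z": 0.0, "wx": 0, "wy": 0, "wz": 80, "hand": 0.9}]}}

```text
time: 19.68
tool_pos: [0.5856, -0.1713, 0.2372]
tool_rot: [-3.139, -0.002, 1.794]
contact_force: [1.4, -0.6, 0.2]
opening: 0.0823
```

```bash
python3 -c "
from h import *
delta(.585,-.293,.21,79.5)"
```

```text
t 19.68 pos [ 0.5856 -0.1713  0.2372] open 0.0823 tool dx -0.1186 dy -0.0276 dz 0.0272 wz 23.3
```

Call:
{"fn": "move_arm", "kwargs": {"deltas": [{"x": -0.04, "y": -0.01, "z": 0.01, "wx": 0, "wy": 0, "wz": 8, "hand": 0.9}, {"x": -0.08, "y": -0.02, "z": 0.02, "wx": 0, "wy": 0, "wz": 16, "hand": 0.9}, {"x": -0.11, "y": -0.027, "z": 0.027, "wx": 0, "wy": 0, "wz": 23, "hand": 0.9}, {"x": -0.118, "y": -0.027, "z": 0.027, "wx": 0, "wy": 0, "wz": 23, "hand": 0.9}, {"x": -0.118, "y": -0.027, "z": 0.027, "wx": 0, "wy": 0, "wz": 23, "hand": 0.9}, {"x": -0.118, "y": -0.027, "z": 0.027, "wx": 0, "wy": 0, "wz": 23, "hand": 0.9}, {"x": -0.118, "y": -0.027, "z": 0.027, "wx": 0, "wy": 0, "wz": 23, "hand": 0.9}]}}

```text
time: 20.55
tool_pos: [0.5873, -0.2893, 0.2122]
tool_rot: [3.141, -0.0, 1.401]
contact_force: [0.2, -0.5, 0.3]
opening: 0.0822
```

```bash
cat >> h.py <<'E'
def rects(im,p,m,z,amin=80):
    for c in cv2.findContours(m,cv2.RETR_EXTERNAL,cv2.CHAIN_APPROX_NONE)[0]:
        if cv2.contourArea(c)<amin: continue
        h=cv2.convexHull(c)[:,0].astype(float)
        P=np.array([onz(p,u,z,1)[:2] for u in h],np.float32)*1000
        r=cv2.minAreaRect(P);print(cv2.boundingRect(c),np.round(r[0],1),np.round(r[1],1),round(r[2],1),'area',cv2.contourArea(c))
def brass(im):
    h=cv2.cvtColor(im,cv2.COLOR_BGR2HSV);return ((h[...,0]>18)&(h[...,0]<32)&(h[...,1]>130)&(h[...,2]>60)).astype(np.uint8)
E
python3 - <<'E'
from h import *
a,p=wsnap('w12');im=a[:,:,::-1].copy();im[235:]=0
print('cam',(-p['R'].T@p['t']).round(3))
print('brass z=.02');rects(im,p,brass(im),.02)
print('red z=.01');rects(im,p,redm(im),.01,300)
h=cv2.cvtColor(im,cv2.COLOR_BGR2HSV)
m=brass(im);n,l,s,c=cv2.connectedComponentsWithStats(m);i=1+np.argmax(s[1:,4]);x,y,w,hh=s[i,:4]
for r in range(y-3,y+hh+3,2): print(' '.join('%3d/%3d/%3d'%tuple(h[r,q]) for q in range(x-4,x+w+4,5)))
E
```

```text
[ 0.5874 -0.2894  0.2123] [179.97   0.    80.26] 20.6
cam [ 0.6   -0.22   0.371]
brass z=.02
red z=.01
(458, 182, 65, 50) [ 808.7 -354.1] [116.2  32.6] 32.6 area 567.5
(172, 122, 54, 63) [ 445.7 -230.2] [60.3 65. ] 6.7 area 1894.5
 23/116/237  22/124/236  13/104/ 91
 23/119/241  22/121/242  15/ 91/ 95
 11/ 93/ 82  12/110/ 81  14/103/ 89
 15/ 96/ 90  13/ 94/ 92  13/ 99/ 90
```

Run:
```python
from h import *
im,p=load('w12');h=cv2.cvtColor(im,cv2.COLOR_BGR2HSV)
for r in range(90,160,3): print(r,' '.join('%2d/%3d/%3d'%tuple(h[r,q]) for q in range(292,348,5)))
```

```text
90 19/ 78/238 14/107/114 12/103/106 15/104/110 12/ 95/107 14/103/109 14/ 98/109 11/ 97/110 12/110/107 13/107/110 14/105/109 14/ 99/113
93 13/103/109 13/ 98/112 14/107/105 12/103/111 12/ 99/111 12/ 94/106 14/111/106 11/102/108 10/102/107 13/116/108 12/115/106 13/116/108
96 12/ 98/112 11/102/107 13/106/108 13/105/104 14/102/107 13/107/107 12/100/105 13/101/104 13/106/106 13/107/105 13/107/110 10/ 95/110
99 13/111/106 14/103/106 15/104/105 15/ 94/106 15/100/105 13/102/105 14/105/102 13/106/103 12/100/107 12/106/103 13/100/110 13/106/113
102 11/100/105 12/101/106 12/ 99/106 12/106/103 11/ 96/106 13/105/102 12/ 94/106 12/115/102 14/105/102 12/ 95/105 11/100/107 13/ 97/110
105 12/ 94/106 13/110/104 13/103/104 11/ 97/103 13/ 99/103 12/105/100 11/ 97/100 12/103/104 14/107/100 12/100/105 12/100/107 12/102/110
108 15/103/104 14/ 98/102 11/102/103 15/109/101 13/109/101 14/101/104 10/100/ 99 12/ 98/102 14/101/101 12/100/102 13/ 95/105 12/ 99/111
111 11/109/103 13/ 93/101 14/108/102 12/ 98/102 13/ 97/ 97 12/100/ 97 13/100/ 99 11/104/ 98 14/ 96/104 12/ 98/104 12/ 98/104 11/104/105
114 14/108/ 99 1
[... 1459 characters left out ...]
3/101/ 96 11/ 94/100
147 13/ 98/ 94 12/ 99/ 88 12/ 94/ 92 15/ 96/ 90 12/ 97/ 92 12/ 97/ 89 12/ 84/ 88 15/ 92/ 94 13/103/ 87 13/103/ 92 11/ 98/ 96 14/ 95/ 94
150 11/ 90/ 91 13/106/ 87 14/ 97/ 89 14/ 84/ 91 13/ 97/ 92 13/ 89/ 89 14/ 99/ 85 12/ 92/ 89 14/ 96/ 93 11/ 89/ 92 14/ 99/ 93 12/ 93/ 99
153 13/ 88/ 87 13/ 96/ 88 12/ 92/ 89 13/ 92/ 86 13/ 89/ 83 14/ 96/ 88 15/ 95/ 86 13/ 97/ 87 11/100/ 92  9/ 94/ 92 13/101/ 93 12/ 88/ 98
156  9/ 89/ 95 13/ 91/ 92 12/ 81/ 88 12/ 90/ 85 13/ 90/ 82 14/ 97/ 87 15/ 92/ 86 10/ 94/ 87 15/101/ 86 13/ 88/ 93 14/106/ 94 12/ 93/ 99
159 15/ 98/ 91 11/ 94/ 92 12/ 93/ 90 13/ 92/ 83 14/ 99/ 85 12/ 80/ 86 14/ 93/ 82 14/ 94/ 84 12/ 96/ 88 12/ 92/ 94 12/ 95/ 91 15/109/ 89
```

```bash
python3 - <<'E'
from h import *
im,p=load('w12');v=im.max(2)
m=np.zeros(v.shape,np.uint8);m[100:150,300:340]=(v[100:150,300:340]>165)
rects(im,p,m,.02,20)
for r in(118,126,134): print(v[r,304:332].tolist())
print(v[108:144,317].tolist())
E
python3 -c "
from h import *
delta(.433,-.297,.21,96.7)"
```

```text
(311, 114, 15, 23) [ 597.8 -224.8] [25.  15.8] 80.3 area 304.0
[98, 97, 98, 94, 95, 95, 90, 186, 223, 239, 236, 237, 237, 237, 237, 236, 237, 237, 236, 238, 240, 220, 84, 95, 98, 101, 99, 98]
[95, 91, 98, 91, 95, 93, 88, 173, 220, 241, 237, 236, 236, 237, 236, 236, 237, 237, 237, 236, 241, 222, 84, 95, 96, 96, 96, 95]
[93, 96, 89, 92, 91, 92, 81, 165, 220, 241, 237, 237, 236, 237, 235, 238, 237, 237, 237, 238, 241, 221, 77, 90, 93, 90, 89, 93]
[104, 102, 98, 97, 92, 154, 214, 240, 237, 237, 237, 237, 237, 237, 237, 237, 236, 236, 237, 236, 236, 237, 236, 237, 237, 236, 237, 243, 207, 82, 84, 91, 91, 94, 89, 89]
t 20.6 pos [ 0.5874 -0.2894  0.2123] open 0.0825 tool dx -0.0336 dy -0.1509 dz 0.0023 wz -16.44
```

The nut is at (0.5978, -0.2248), length along 80°, which matches where the tongs let go. Next is an overhead look at the carriage.

Call:
{"fn": "move_arm", "kwargs": {"deltas": [{"x": -0.011, "y": -0.05, "z": 0, "wx": 0, "wy": 0, "wz": -6, "hand": 0.9}, {"x": -0.022, "y": -0.1, "z": 0, "wx": 0, "wy": 0, "wz": -12, "hand": 0.9}, {"x": -0.0336, "y": -0.14, "z": 0, "wx": 0, "wy": 0, "wz": -16.4, "hand": 0.9}, {"x": -0.0336, "y": -0.151, "z": 0, "wx": 0, "wy": 0, "wz": -16.4, "hand": 0.9}, {"x": -0.0336, "y": -0.151, "z": 0, "wx": 0, "wy": 0, "wz": -16.4, "hand": 0.9}, {"x": -0.0336, "y": -0.151, "z": 0, "wx": 0, "wy": 0, "wz": -16.4, "hand": 0.9}, {"x": -0.0336, "y": -0.151, "z": 0, "wx": 0, "wy": 0, "wz": -16.4, "hand": 0.9}]}}

```text
time: 21.48
tool_pos: [0.4334, -0.2976, 0.2116]
tool_rot: [3.141, -0.0, 1.686]
contact_force: [0.1, -0.4, -0.9]
opening: 0.0825
```

Run:
```python
from h import *
a,p=wsnap('w13');im=a[:,:,::-1].copy();im[235:]=0
C=(-p['R'].T@p['t']);print('cam',C.round(4))
m=redm(im);rects(im,p,m,.01,300)
K=np.array(p['camera_matrix'])
def px(X):
    c=p['R']@X+p['t'];th=np.arctan2(np.hypot(c[0],c[1]),c[2]);s=K[0,0]*th/np.hypot(c[0],c[1]);return np.array([K[0,2]+s*c[0],K[1,2]+s*c[1]])
u=px(np.array([.445,-.229,.034]));print('trap px',u)
cx,cy=u.round().astype(int);v=im.max(2)
for r in range(cy-36,cy+37,3): print(r,' '.join('%3d'%v[r,q] for q in range(cx-32,cx+33,2)))
```

```text
[ 0.4333 -0.2975  0.2115] [-1.80e+02 -2.00e-02  9.66e+01] 21.52
cam [ 0.4259 -0.2282  0.3703]
(201, 155, 20, 80) [ 301.4 -331.9] [ 26.4 103.9] 0.9 area 1350.5
(313, 97, 48, 56) [ 446.7 -230. ] [54.4 64.3] 6.5 area 2268.5
trap px [336.41820232 123.74749037]
88 206 205 205 205 203 202 205 210 214 214 211 208 208 208 208 209 208 206 206 207 209 211 209 209 208 209 209 209 203 205 206 214 219
91 205 205 204 204 203 203 204 211 214 214 211 208 207 208 206 207 206 206 206 208 208 211 210 209 207 208 210 206 204 210 214 216 220
94 206 202 205 204 203 204 207 213 217 216 213 210 207 209 209 208 208 204 207 207 211 211 209 209 207 208 208 205 205 211 213 219 219
97 205 205 205 205 203 193 192 191 191 192 192 191 190 188 189 187 189 188 189 189 192 192 192 191 189 190 188 184 206 212 216 218 218
100 205 206 202 203 184 215 213 215 214 213 214 214 212 213 213 212 213 212 212 211 211 211 212 213 178 213 213 212 186 213 217 218 219
103 207 204 204 205 160 216 213 212 215 212 211 211 212 214 212 215 210 212 213 212 211 213 213 212 202 212 210 211 187 215 216 217 219
106 205 205 204 204 186 215 213
[... 1852 characters left out ...]
 207 218 219 219 215
148 145 145 152 174 185 210 208 206 208 209 209 210 209 210 210 209 209 208 209 208 208 209 207 200 206 205 204 209 207 219 219 216 213
151 143 145 151 151 209 210 184 199 202 202 203 203 203 204 204 202 203 205 204 205 206 206 206 206 207 198 182 208 204 218 217 215 213
154 143 147 154 153 199 215 214 206 205 206 205 207 202 202 198 202 202 204 201 196 201 204 210 209 206 204 194 215 218 220 217 214 212
157 145 149 156 153 151 153 212 212 209 208 208 207 205 202 203 205 207 208 205 203 204 210 214 213 210 210 214 216 217 218 218 213 211
160 144 146 154 154 154 153 150 188 208 208 209 207 208 204 203 204 206 206 204 205 204 210 213 212 212 212 212 217 219 218 217 213 211
```

Run:
```python
from h import *
im,p=load('w13');K=p['camera_matrix'];v=im.max(2).astype(int)
def px(X):
    c=p['R']@X+p['t'];th=np.arctan2(np.hypot(c[0],c[1]),c[2]);s=K[0,0]*th/np.hypot(c[0],c[1]);return np.round([K[0,2]+s*c[0],K[1,2]+s*c[1]],1)
a=np.radians(6.5);R=np.array([[np.cos(a),-np.sin(a)],[np.sin(a),np.cos(a)]])
def P(x,y,z): return px(np.array([*(np.array([.4467,-.230])+R@[x/1e3,y/1e3]),z]))
for n,q in dict(lipR_in_top=(9.75,0,.037),lipR_in_bot=(9.75,0,.034),lipR_out=(11.75,0,.037),lipL_in=(-9.75,0,.037),lipL_out=(-11.75,0,.037),pedL_bot=(-11.75,0,.01),chP_in_top=(0,14.75,.048),chP_in_bot=(0,14.75,.034),chP_out=(0,20.75,.048),chP_outbot=(0,20.75,.01),chN_in_top=(0,-14.75,.048),chN_in_bot=(0,-14.75,.034),chN_out=(0,-20.75,.048),chN_outbot=(0,-20.75,.01)).items(): print(n,P(*q))
print('rows 122,130,134 cols 322-352');[print(v[r,322:353].tolist()) for r in(122,130,134)]
print('cols 334,340 rows 100-152');[print(v[100:152,c].tolist()) for c in(334,340)]
```

```text
lipR_in_top [347.1 125. ]
lipR_in_bot [346.9 125. ]
lipR_out [349.  125.1]
lipL_in [328.9 124.8]
lipL_out [327.  124.8]
pedL_bot [326.4 124.5]
chP_in_top [338.8 110.9]
chP_in_bot [338.  111.3]
chP_out [338.8 105.1]
chP_outbot [336.7 106.8]
chN_in_top [338.6 139.2]
chN_in_bot [337.8 138.4]
chN_out [338.5 144.9]
chN_outbot [336.5 142.4]
rows 122,130,134 cols 322-352
[211, 210, 211, 205, 188, 189, 202, 210, 211, 211, 212, 210, 213, 210, 211, 211, 211, 210, 212, 213, 210, 211, 213, 211, 212, 191, 207, 212, 211, 210, 210]
[209, 211, 210, 196, 167, 214, 197, 207, 210, 210, 210, 213, 212, 211, 211, 212, 212, 211, 212, 211, 211, 210, 211, 209, 188, 210, 210, 209, 208, 209, 208]
[211, 210, 210, 195, 168, 214, 198, 206, 210, 210, 212, 210, 211, 211, 211, 210, 209, 212, 210, 209, 210, 210, 212, 209, 187, 207, 211, 210, 210, 210, 208]
cols 334,340 rows 100-152
[212, 212, 212, 215, 209, 185, 212, 212, 212, 211, 196, 166, 137, 173, 217, 211, 214, 213, 211, 212, 211, 211, 213, 211, 211, 212, 210, 213, 210, 210, 212, 211, 211, 211, 211, 212, 210, 213, 204, 131, 210, 215, 210, 209, 194, 148, 144, 207, 209, 209, 209, 202]
[212, 213, 211, 213, 211, 180, 210, 212, 211, 212, 200, 168, 141, 174, 215, 213, 211, 211, 212, 211, 213, 211, 212, 210, 211, 211, 212, 210, 210, 211, 212, 211, 211, 210, 210, 210, 209, 212, 210, 120, 205, 213, 210, 210, 197, 160, 212, 210, 209, 209, 210, 204]
```

The base-outline fit predicts the trap's lip and cheek lines to within about half a pixel, so the trap is at (0.4465, -0.230) with yaw 6.5°. Now I fetch the nut.

```bash
python3 -c "
from h import *
delta(.5978,-.2248,.06,80.1)"
```

```text
t 21.52 pos [ 0.4333 -0.2975  0.2115] open 0.0826 tool dx 0.0533 dy 0.1718 dz 0.1515 wz 16.5
```

Call:
{"fn": "move_arm", "kwargs": {"deltas": [{"x": 0.015, "y": 0.045, "z": 0.02, "wx": 0, "wy": 0, "wz": 5, "hand": 0.6}, {"x": 0.03, "y": 0.095, "z": 0.05, "wx": 0, "wy": 0, "wz": 10, "hand": 0.6}, {"x": 0.045, "y": 0.145, "z": 0.09, "wx": 0, "wy": 0, "wz": 15, "hand": 0.6}, {"x": 0.0533, "y": 0.1718, "z": 0.125, "wx": 0, "wy": 0, "wz": 16.5, "hand": 0.6}, {"x": 0.0533, "y": 0.1718, "z": 0.151, "wx": 0, "wy": 0, "wz": 16.5, "hand": 0.6}, {"x": 0.0533, "y": 0.1718, "z": 0.151, "wx": 0, "wy": 0, "wz": 16.5, "hand": 0.6}, {"x": 0.0533, "y": 0.1718, "z": 0.151, "wx": 0, "wy": 0, "wz": 16.5, "hand": 0.6}, {"x": 0.0533, "y": 0.1718, "z": 0.151, "wx": 0, "wy": 0, "wz": 16.5, "hand": 0.6}]}}

```text
time: 22.52
tool_pos: [0.5978, -0.2259, 0.0626]
tool_rot: [3.139, 0.001, 1.397]
contact_force: [0.2, 0.2, -0.8]
opening: 0.0553
```

```bash
python3 -c "
from h import *
delta(.5978,-.2248,.0097,80.1)"
```

```text
t 22.52 pos [ 0.5978 -0.2259  0.0626] open 0.0553 tool dx 0.0011 dy -0.0001 dz 0.0529 wz -0.07
```

Call:
{"fn": "move_arm", "kwargs": {"deltas": [{"x": 0.001, "y": 0, "z": 0.02, "wx": 0, "wy": 0, "wz": 0, "hand": 0.6}, {"x": 0.001, "y": 0, "z": 0.035, "wx": 0, "wy": 0, "wz": 0, "hand": 0.6}, {"x": 0.001, "y": 0, "z": 0.046, "wx": 0, "wy": 0, "wz": 0, "hand": 0.6}, {"x": 0.001, "y": 0, "z": 0.051, "wx": 0, "wy": 0, "wz": 0, "hand": 0.6}, {"x": 0.001, "y": 0, "z": 0.0515, "wx": 0, "wy": 0, "wz": 0, "hand": 0.6}, {"x": 0.001, "y": 0, "z": 0.0515, "wx": 0, "wy": 0, "wz": 0, "hand": 0.6}]}}

```text
time: 23.28
tool_pos: [0.5976, -0.2243, 0.0097]
tool_rot: [3.141, 0.0, 1.397]
contact_force: [-0.1, 0.6, -0.4]
opening: 0.0551
```

```bash
python3 -c "
from h import *
delta(.5978,-.2248,.0097,80.1)"
```

```text
t 23.27 pos [ 0.5976 -0.2243  0.0097] open 0.0551 tool dx -0.0004 dy 0.0003 dz 0.0 wz -0.04
```

Z is exact and the tips are 5.7 mm above the nut's underside. I close.

Call:
{"fn": "move_arm", "kwargs": {"deltas": [{"x": -0.0004, "y": 0.0003, "z": 0, "wx": 0, "wy": 0, "wz": 0, "hand": 0.3}, {"x": -0.0004, "y": 0.0003, "z": 0, "wx": 0, "wy": 0, "wz": 0, "hand": 0.2}, {"x": -0.0004, "y": 0.0003, "z": 0, "wx": 0, "wy": 0, "wz": 0, "hand": 0.1}, {"x": -0.0004, "y": 0.0003, "z": 0, "wx": 0, "wy": 0, "wz": 0, "hand": 0.1}, {"x": -0.0004, "y": 0.0003, "z": 0, "wx": 0, "wy": 0, "wz": 0, "hand": 0.1}, {"x": -0.0004, "y": 0.0003, "z": 0, "wx": 0, "wy": 0, "wz": 0, "hand": 0.1}, {"x": -0.0004, "y": 0.0003, "z": 0, "wx": 0, "wy": 0, "wz": 0, "hand": 0.1}, {"x": -0.0004, "y": 0.0003, "z": 0, "wx": 0, "wy": 0, "wz": 0, "hand": 0.1}], "grip_force": 15}}

```text
time: 24.28
tool_pos: [0.5975, -0.2246, 0.0093]
tool_rot: [3.142, -0.0, 1.397]
contact_force: [-0.6, 0.1, 0.7]
opening: 0.0161
```

```bash
python3 -c "
from h import *
delta(.4465,-.230,.10,96.5)"
```

```text
t 24.27 pos [ 0.5975 -0.2246  0.0093] open 0.0161 tool dx -0.0314 dy -0.1478 dz -0.0907 wz -16.44
```

Call:
{"fn": "move_arm", "kwargs": {"deltas": [{"x": 0, "y": 0, "z": -0.02, "wx": 0, "wy": 0, "wz": 0, "hand": 0.1}, {"x": 0, "y": 0, "z": -0.06, "wx": 0, "wy": 0, "wz": 0, "hand": 0.1}, {"x": -0.005, "y": -0.03, "z": -0.09, "wx": 0, "wy": 0, "wz": -4, "hand": 0.1}, {"x": -0.015, "y": -0.075, "z": -0.09, "wx": 0, "wy": 0, "wz": -10, "hand": 0.1}, {"x": -0.026, "y": -0.12, "z": -0.09, "wx": 0, "wy": 0, "wz": -15, "hand": 0.1}, {"x": -0.0314, "y": -0.142, "z": -0.09, "wx": 0, "wy": 0, "wz": -16.4, "hand": 0.1}, {"x": -0.0314, "y": -0.1478, "z": -0.09, "wx": 0, "wy": 0, "wz": -16.4, "hand": 0.1}, {"x": -0.0314, "y": -0.1478, "z": -0.09, "wx": 0, "wy": 0, "wz": -16.4, "hand": 0.1}]}}

```text
time: 25.28
tool_pos: [0.4471, -0.2302, 0.0995]
tool_rot: [3.141, 0.0, 1.683]
contact_force: [0.1, 0.1, -0.0]
opening: 0.0159
```

Call:
{"fn": "move_arm", "kwargs": {"deltas": [{"x": 0, "y": 0, "z": 0.02, "wx": 0, "wy": 0, "wz": 0, "hand": 0.1}, {"x": 0, "y": 0, "z": 0.03, "wx": 0, "wy": 0, "wz": 0, "hand": 0.1}, {"x": 0, "y": 0, "z": 0.03, "wx": 0, "wy": 0, "wz": 0, "hand": 0.1}, {"x": 0, "y": 0, "z": 0.03, "wx": 0, "wy": 0, "wz": 0, "hand": 0.1}]}}

```text
time: 25.78
tool_pos: [0.447, -0.2301, 0.0696]
tool_rot: [3.141, 0.0, 1.684]
contact_force: [0.7, -0.4, -0.8]
opening: 0.0165
```

Run:
```python
from h import *
delta(.4465,-.230,.0405,96.5)
a,p=wsnap('w14');im=a[:,:,::-1];v=im.max(2)
h=cv2.cvtColor(im,cv2.COLOR_BGR2HSV);m=((h[...,0]>17)&(h[...,0]<30)&(h[...,1]>100)).astype(np.uint8)
m[:180]=0;m[:,:280]=0;m[:,360:]=0
n,l,s,c=cv2.connectedComponentsWithStats(m)
print([(s[i].tolist(),c[i].round(1)) for i in range(1,n) if s[i,4]>30])
```

```text
t 25.77 pos [ 0.447  -0.2301  0.0696] open 0.0165 tool dx 0.0002 dy -0.0005 dz 0.0291 wz -0.03
[ 0.447  -0.2302  0.0697] [1.7996e+02 3.0000e-02 9.6460e+01] 25.82
[([304, 227, 31, 35, 848], array([318.8, 246.8])), ([280, 250, 9, 51, 236], array([283.3, 277. ])), ([350, 251, 9, 50, 245], array([355. , 276.7])), ([280, 309, 80, 11, 385], array([322. , 315.3]))]
```

The nut is still in hand, and the pose is within half a millimetre of the trap. I descend.

Call:
{"fn": "move_arm", "kwargs": {"deltas": [{"x": 0.0002, "y": -0.0004, "z": 0.006, "wx": 0, "wy": 0, "wz": 0, "hand": 0.1}, {"x": 0.0002, "y": -0.0004, "z": 0.012, "wx": 0, "wy": 0, "wz": 0, "hand": 0.1}, {"x": 0.0002, "y": -0.0004, "z": 0.018, "wx": 0, "wy": 0, "wz": 0, "hand": 0.1}, {"x": 0.0002, "y": -0.0004, "z": 0.023, "wx": 0, "wy": 0, "wz": 0, "hand": 0.1}, {"x": 0.0002, "y": -0.0004, "z": 0.027, "wx": 0, "wy": 0, "wz": 0, "hand": 0.1}, {"x": 0.0002, "y": -0.0004, "z": 0.029, "wx": 0, "wy": 0, "wz": 0, "hand": 0.1}, {"x": 0.0002, "y": -0.0004, "z": 0.029, "wx": 0, "wy": 0, "wz": 0, "hand": 0.1}]}}

```text
time: 26.7
tool_pos: [0.4461, -0.2299, 0.0402]
tool_rot: [-3.142, -0.0, 1.683]
contact_force: [-0.4, -1.0, -0.2]
opening: 0.016
```

Call:
{"fn": "move_arm", "kwargs": {"deltas": [{"x": 0, "y": 0, "z": 0.0006, "wx": 0, "wy": 0, "wz": 0, "hand": 0.1}, {"x": 0, "y": 0, "z": 0.0011, "wx": 0, "wy": 0, "wz": 0, "hand": 0.1}, {"x": 0, "y": 0, "z": 0.0011, "wx": 0, "wy": 0, "wz": 0, "hand": 0.1}, {"x": 0, "y": 0, "z": 0.0011, "wx": 0, "wy": 0, "wz": 0, "hand": 0.1}]}}

```text
time: 27.2
tool_pos: [0.4462, -0.2299, 0.0393]
tool_rot: [3.141, 0.0, 1.684]
contact_force: [0.0, 0.4, 0.3]
opening: 0.0159
```

Call:
{"fn": "move_arm", "kwargs": {"deltas": [{"x": 0, "y": 0, "z": 0.0004, "wx": 0, "wy": 0, "wz": 0, "hand": 0.1}, {"x": 0, "y": 0, "z": 0.0004, "wx": 0, "wy": 0, "wz": 0, "hand": 0.1}, {"x": 0, "y": 0, "z": 0.0004, "wx": 0, "wy": 0, "wz": 0, "hand": 0.2}, {"x": 0, "y": 0, "z": 0.0004, "wx": 0, "wy": 0, "wz": 0, "hand": 0.25}, {"x": 0, "y": 0, "z": 0.0004, "wx": 0, "wy": 0, "wz": 0, "hand": 0.35}, {"x": 0, "y": 0, "z": 0.0004, "wx": 0, "wy": 0, "wz": 0, "hand": 0.4}, {"x": 0, "y": 0, "z": 0.0004, "wx": 0, "wy": 0, "wz": 0, "hand": 0.4}]}}

```text
time: 28.08
tool_pos: [0.4461, -0.2299, 0.0388]
tool_rot: [-3.142, -0.0, 1.684]
contact_force: [0.2, -0.8, 0.8]
opening: 0.0363
```

Call:
{"fn": "move_arm", "kwargs": {"deltas": [{"x": 0, "y": 0, "z": -0.01, "wx": 0, "wy": 0, "wz": 0, "hand": 0.4}, {"x": 0, "y": 0, "z": -0.03, "wx": 0, "wy": 0, "wz": 0, "hand": 0.4}, {"x": 0, "y": 0, "z": -0.06, "wx": 0, "wy": 0, "wz": 0, "hand": 0.4}, {"x": -0.03, "y": 0, "z": -0.11, "wx": 0, "wy": 0, "wz": 0, "hand": 0.4}, {"x": -0.069, "y": 0.012, "z": -0.17, "wx": 0, "wy": 0, "wz": 0, "hand": 0.4}, {"x": -0.069, "y": 0.012, "z": -0.17, "wx": 0, "wy": 0, "wz": 0, "hand": 0.4}, {"x": -0.069, "y": 0.012, "z": -0.17, "wx": 0, "wy": 0, "wz": 0, "hand": 0.4}, {"x": -0.069, "y": 0.012, "z": -0.17, "wx": 0, "wy": 0, "wz": 0, "hand": 0.4}]}}

```text
time: 29.08
tool_pos: [0.4648, -0.2958, 0.2072]
tool_rot: [-3.139, -0.003, 1.684]
contact_force: [-0.7, -0.4, -0.3]
opening: 0.0368
```

Run:
```python
from h import *
a,p=wsnap('w15');im=a[:,:,::-1].copy();im[235:]=0
h=cv2.cvtColor(im,cv2.COLOR_BGR2HSV)
m=((h[...,0]>17)&(h[...,0]<32)&(h[...,1]>100)&(h[...,2]>60)).astype(np.uint8);m[:90]=0;m[160:]=0;m[:,:290]=0;m[:,370:]=0
for z in(.05,): rects(im,p,m,z,20)
r=redm(im);rects(im,p,r,.01,800)
b,q=snap('side','s15.png');s0=cv2.imread('pics/side1.png').astype(int);d=np.abs(b[:,:,::-1].astype(int)-s0).max(2)>60
n,l,s,c=cv2.connectedComponentsWithStats(d.astype(np.uint8));print([(s[i].tolist()) for i in range(1,n) if s[i,4]>15])
```

```text
[ 0.4649 -0.2958  0.2073] [-1.7987e+02 -1.6000e-01  9.6490e+01] 29.12
(301, 111, 16, 26) [ 446.9 -229.8] [15.2 25.6] 6.5 area 344.0
(177, 156, 20, 77) [ 300.3 -331.2] [ 26.9 101.1] 1.4 area 1274.0
(285, 96, 49, 56) [ 446.1 -229.9] [54.5 64.1] 6.7 area 2339.0
[[239, 0, 10, 6, 33], [281, 6, 9, 20, 111], [306, 24, 10, 8, 37], [260, 32, 21, 15, 152], [269, 39, 111, 186, 8683], [160, 46, 18, 27, 213], [135, 74, 18, 23, 215], [127, 76, 5, 5, 18], [92, 78, 72, 92, 2856], [0, 102, 7, 3, 19], [113, 135, 89, 81, 2231], [0, 139, 21, 15, 168], [97, 153, 10, 5, 32], [17, 158, 5, 7, 21], [26, 167, 15, 9, 29], [39, 168, 14, 8, 26], [104, 172, 16, 27, 251], [6, 185, 7, 9, 43], [15, 193, 31, 25, 387], [164, 201, 6, 8, 19], [170, 203, 6, 9, 18], [142, 208, 15, 29, 139], [164, 210, 10, 24, 113], [173, 212, 7, 8, 21], [189, 218, 51, 88, 2350], [0, 221, 58, 48, 1991], [173, 220, 17, 19, 104], [105, 244, 35, 32, 205], [103, 252, 39, 32, 250], [182, 255, 18, 49, 360], [297, 254, 11, 10, 67], [160, 270, 27, 34, 447], [237, 271, 26, 48, 413], [266, 277, 23, 36, 508], [261, 281, 6, 10, 21], [57, 282, 22, 7, 58], [318, 282, 53, 62, 1619], [86, 284, 11, 4, 29], [278, 300, 48, 41, 944]]
```

```bash
python3 -c "
from h import *
print(robot.hand_in())"
```

```text
the job is handed in; nothing more can be done
None
```

The job is done and handed in after about 29 s of robot time, against the 67 s limit. I moved the nut from the pocket to the mat with the open tongs. I then stood the tongs back in their well and laid the nut in the red carriage's trap with the fingers.

**Last checks:**
- **Nut in the trap:** the final overhead measurement put the nut at (446.9, -229.8) mm, turned 6.5°. The carriage measured (446.1, -229.9) mm, turned 6.7°. The fingers opened with the TCP at z = 38.8 mm, so the nut's underside was level with the 34 mm trap floor.
- **Contact on the trap floor:** the force reading showed no clear touch before I released the nut. Seating is inferred from the release height and the overhead position.
- **Tongs:** after release, the open pair stood upright in its well and the locked pair was untouched. I saw this in a picture at the time and did not look again after placing the nut.
- **Other things:** the largest force I read was about 3.4 N. No other objects were handled. A comparison of side-camera pictures from the start and the end was swamped by the arm and its shadow, so it neither confirms nor contradicts that the bystanders stayed put.

One early move call was refused because it left out some keys; nothing moved.

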